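# Fit the bag pole into the plasma machine's pole bracket

## Task

Put the bag pole back on the plasma machine: lift it out of the drying block, lower it upright through the guide rings of the pole bracket until the slotted foot ring stops it, then turn it with light pressure until its cross key drops into the slot and the pole is fully home, and let go of it. Be gentle: the bracket rests on a weighing cell, so never knock, drop or force the pole (30 N at most), and leave the other things where they are.

Things in the scene. Friction and masses are not known exactly. Their poses are not given: they have to be found in the camera images.
- pole_grip (a point): bag pole, loose, 0.25 to 0.5 kg, 255 mm high, standing upright at the start. Point: centre of its blue hand grip (30 mm along x, 28 mm across flats along y, 48 mm high), on the axis, 216 mm above the foot's end; z up the pole. Take it here from above across the 28 mm flats. Hook arms run from the axis along +x and -x, 19 mm above this point, to 59 mm out, their tips 39 mm above it
- pole_foot (a point): centre of the end of the pole's foot; axes as the pole. From here up: spigot 12 mm in diameter with tapered end, 26 mm long; a flat shoulder; tube 25 mm in diameter up to the grip. Cross key through the spigot, a flat bar 5 mm thick, 6 mm high, 24 mm long, along the pole's x (parallel to the hook arms), its underside 10.5 mm above this point. The pole fits either way round (half turn)
- block: white drying block, fixed, 140 x 85 mm, 67 mm high; origin under its centre. At the start the pole stands in its hole 28 mm wide and 55 mm deep, 32 mm from the centre on the -x side; pull it straight up
- bracket_top (a point): pole bracket, fixed to the machine's side: two guide rings and a foot ring on one vertical axis. Point: centre of the upper ring's mouth, 118 mm above the table; bore 35 mm, 10 mm thick, 52 mm outside. z up, x along the machine's side face; the machine stands on the +y side, its face 46 mm from the axis, deck 178 mm high, lid up to 222 mm, screen (to 0.45 m) 240 mm or more from the axis
- ring_mid (a point): centre of the mouth of the middle guide ring, on the same axis 40 mm below the upper mouth: bore 28 mm, 10 mm thick, 46 mm outside; axes as the bracket
- foot_mouth (a point): centre of the top face of the foot ring, on the same axis 83 mm below the upper mouth: brass collar 50 mm across, 29 mm high, bore 13.5 mm, which takes the spigot but not the tube. A 7 mm slot for the cross key runs across it through its whole height, 0.2 to 1.4 rad anticlockwise (from above) from the bracket's x; the angle is not reported. The collar is clamped and does not turn; axes as the bracket
- seat (a point): on the axis, 26 mm below the foot ring's top face: where the foot's end is when the pole is fully home, shoulder on the foot ring. With the key not over the slot it lies on the ring and the pole stands 15.5 mm too high; over the slot (within about 0.08 rad) it sinks home. The bracket is on a weighing cell that must not be loaded or knocked with more than 30 N
- spare_peg: spare steel peg with black cap, 15 mm thick, 117 mm long, standing in the other hole of the drying block; a bystander; origin under its centre
- disinfectant: white bottle with red cap, 66 mm across, 190 mm tall; a bystander; origin under its centre
- tape_roll: roll of tape lying flat, 76 mm across, 25 mm high; a bystander; origin under its centre
- tube_rack: blue rack of capped sample tubes, 100 x 140 mm, 88 mm high; a bystander; origin under its centre
- forceps: steel forceps lying flat between drying block and bracket, about 130 mm long; a bystander; origin under its centre
- pen: blue pen, 120 mm long; a bystander; origin under its centre
- swab_jar: clear jar with steel lid, 68 mm across, 85 mm tall; a bystander; origin under its centre

How it is judged:
By the outcome, as a careful person would: the job done as asked, in the order asked, and still so for the second after the job is handed in, with the robot touching nothing.
It also fails if it takes over 58 s, if anything falls off the work surface, if the arm or the gripper's body presses on something with over 40 N, if the wrist force passes 120 N, or if a joint passes its speed limit or range.

## Robot

A 6-joint arm with a two-finger parallel gripper is mounted at the origin on the work surface. World frame = base frame: x ahead of the robot, y to its left, z up, the work surface at z = 0. Lengths are in m, angles in rad, forces in N, time in s.
With the tool pointing down it reaches from about 0.35 to 0.975 m from the base axis. Payload 4.9 kg.
Tool frame: the origin (TCP) lies at the very end of the fingers, on their centre line; the grasp point (between the pads) lies 19 mm behind it; x points along the fingers, z is the direction in which the jaws open and shut, and the axes are right-handed (so a half turn about x gives the same grasp; the last joint's range is limited). The gripper opens to 85 mm and grips with 20 to 120 N. Pads are 22 mm wide; open, the fingers measure 114 mm over their backs; the gripper's body (76 mm by 85 mm) begins 54 mm behind the grasp point. The pads swing forward as they close: fully open they stand 13 mm farther back than shut.
Start: joints at [0.992, 0.053, 1.613, -0, 1.476, -0.119], TCP at [0.277, 0.56, 0.231] pointing down, gripper open.
Joint ranges: [-3.01, 3.01], [-1.01, 2.22], [0.06, 2.58], [-1.02, 4.17], [0.09, 2.62], [-3.14, 3.14]. Speed limits (rad/s): [2.57, 2.57, 3.14, 3.14, 3.14, 3.14].

## Interface

Orientations are given as a unit quaternion [w, x, y, z].
In Python, from plant import manip, viewer gives the robot as it stands.
- The arm moves only by the shell command python3 -m inch 'ROWS'. ROWS is JSON, a list of rows, each an object with "fingers": the opening, from -1 (shut) to 1 (fully open), so that 0 is half open; "delta_pos": the shift along the tool's x, y, z in cm, a list of three; "twist": the turn, a rotation vector about the tool's x, y, z in degrees, a list of three. A call has 1 to 5 rows; each row shifts and turns the commanded pose from where the row before left it, along the tool's axes as they then stand; what a row does not reach is not made up. A row lasts 1/8 s, in which the tool goes at most 62.5 mm and 10.7 degrees, less where a joint would pass 70% of its speed; a pose out of reach is approached as far as the arm can. A call is refused whole if a number of a shift passes 6.25 or a number of a turn 10.7, either way. A call with a gripper value outside its range is refused whole. The fingers move at their own pace and stop on an object; the grip force is fixed at half the most. Time passes only in rows, so rows that do not move let the fingers close. It gives the time, the measured TCP pose, the force and the opening at its end, in the units of the state.
- manip.state(): the state, without advancing time (a new reading comes with each control period).
- viewer.grab_frame(name): name is "side" or "top" or "wrist"; returns a dict with "pixels" (400x640x3 uint8, blue, green, red), "range_z" (400x640 float32, m along the optical axis (not along the pixel's ray), 0 where there is no reading), "K" (3x3 intrinsics, pixels), "pose" (4x4, takes a point from camera to world coordinates). Camera axes: x right, y down, z forward; pixel columns grow to the right and rows downward; lengths in m; the calibration is good to about 2 mm. A picture is of the moment at which its call begins.
- manip.job_done(): hands the job in, once; it reports no verdict.
The state is a dict: "time": time; "joint_pos": joint angles; "joint_vel": joint speeds; "joint_efforts": joint torques, N m; "tool_pos": TCP position; "tool_rot": TCP orientation; "contact_force": force on the tool from outside, world axes, zero at the start; "ft_torque": the same for the moment, N m; "gripper_width": opening from 0.0 (shut) to 1.0 (fully open).
Only numpy, scipy, OpenCV 4.12 (cv2) and the standard library are available. Lean on these libraries where they do the work, as an engineer would, in place of code of your own. Each camera call takes 0.05 s, during which the arm holds its last target.

## Working session

There is one attempt and no reset: what is moved stays moved. The work goes in short steps, Python scripts to look and compute and a shell command to move; the robot and the scene stay as the last step left them, time stands still between calls to the robot, and variables do not carry over. Pictures are saved under pics/ and viewed, and the job is handed in when it is done.

```bash
ls; mkdir -p pics
python3 - <<'E'
from plant import manip, viewer
import cv2,numpy as np
print(manip.state())
for n in ["side","top","wrist"]:
    f=viewer.grab_frame(n); cv2.imwrite(f"pics/{n}0.png",f["pixels"]); np.savez(f"/tmp/{n}0.npz",**f)
    print(n,f["K"].tolist(),f["pose"].round(3).tolist(),(f["range_z"]>0).mean())
E
```

```text
pics
{'time': 0.0, 'joint_pos': array([ 9.91999963e-01,  5.33571952e-02,  1.61430137e+00, -1.85550724e-05,
        1.47597883e+00, -1.18980692e-01]), 'joint_vel': array([-0.00134559,  0.00053734, -0.00017605, -0.00076874,  0.00021754,
       -0.00040641]), 'joint_efforts': array([-7.76492088e-04, -3.93690205e+01, -3.70172954e+01, -2.58996879e-04,
        6.95940820e-03, -2.02031850e-05]), 'tool_pos': array([0.27701571, 0.55956366, 0.2300584 ]), 'tool_rot': array([ 0.60013457, -0.3732117 ,  0.60143932,  0.37258859]), 'contact_force': array([ 0.19166962,  0.36131579, -0.05757257]), 'ft_torque': array([-0.01015848,  0.02627522,  0.02612836]), 'gripper_width': 0.9983890736079114}
side [[416.89617617686457, 0.0, 324.7292494749368], [0.0, 416.89617617686457, 201.28570858611857], [0.0, 0.0, 1.0]] [[0.874, -0.338, 0.348, 0.209], [-0.485, -0.619, 0.618, -0.694], [0.007, -0.709, -0.705, 0.77], [0.0, 0.0, 0.0, 1.0]] 0.99615625
top [[480.61768455639117, 0.0, 314.46025669103585], [0.0, 480.61768455639117, 193.4618436951785], [0.0, 0.0, 1.0]] [[0.016, -0.993, 0.119, 0.376], [-1.0, -0.016, -0.006, -0.121], [0.008, -0.119, -0.993, 1.27], [0.0, 0.0, 0.0, 1.0]] 0.99594921875
wrist [[308.66577738612756, 0.0, 319.30785780423287], [0.0, 308.66577738612756, 194.8408291905831], [0.0, 0.0, 1.0]] [[0.443, 0.865, 0.234, 0.218], [0.896, -0.427, -0.119, 0.59], [-0.003, 0.262, -0.965, 0.372], [0.0, 0.0, 0.0, 1.0]] 0.99587109375
```

View pics/side0.png

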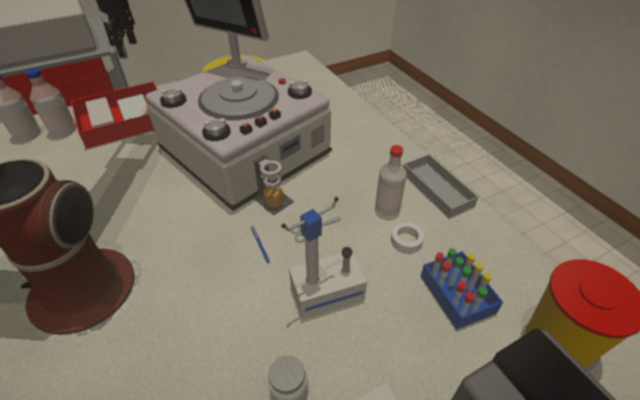

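View pics/top0.png

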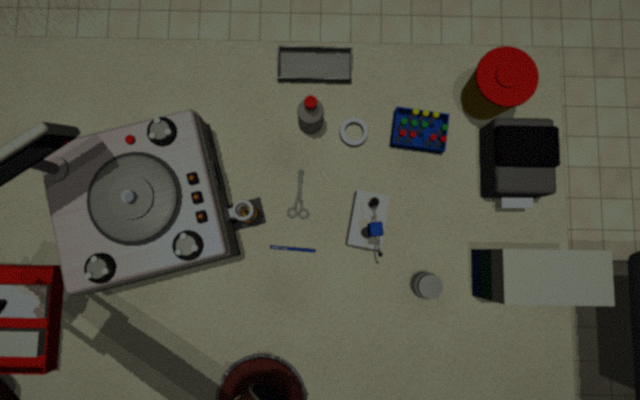

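View pics/wrist0.png

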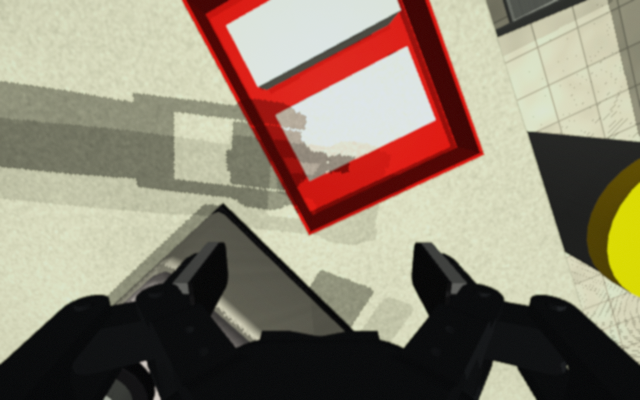

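```bash
cat > h.py <<'E'
import numpy as np,cv2
from scipy.spatial.transform import Rotation as R
def cloud(f):
    K,T,d=f["K"],f["pose"],f["range_z"]
    v,u=np.mgrid[:d.shape[0],:d.shape[1]]
    p=np.stack([(u-K[0,2])/K[0,0]*d,(v-K[1,2])/K[1,1]*d,d],-1)
    return p@T[:3,:3].T+T[:3,3]
def ray(f,u,v,z):
    K,T=f["K"],f["pose"]; r=T[:3,:3]@np.array([(u-K[0,2])/K[0,0],(v-K[1,2])/K[1,1],1]); o=T[:3,3]
    return o+r*(z-o[2])/r[2]
E
python3 - <<'E'
from h import *
for n,c in (("top",(225,165,415,275)),("side",(230,140,390,330))):
    f=dict(np.load(f"/tmp/{n}0.npz")); P=cloud(f); im=f["pixels"]
    x0,y0,x1,y1=c
    s=4 if n=="top" else 3
    cr=im[y0:y1,x0:x1]; cr=cv2.convertScaleAbs(cr,alpha=1.6,beta=10)
    cv2.imwrite(f"pics/{n}0c.png",cv2.resize(cr,None,fx=s,fy=s,interpolation=cv2.INTER_CUBIC))
    hsv=cv2.cvtColor(im,cv2.COLOR_BGR2HSV)
    m=(hsv[...,0]>100)&(hsv[...,0]<130)&(hsv[...,1]>140)
    m&=(P[...,2]>.15)&(P[...,2]<.3)
    v,u=np.nonzero(m);q=P[m]
    print(n,"grip",len(q),u.mean(),v.mean(),q.min(0),q.max(0),np.median(q,0))
    mm=m; zt=np.percentile(q[:,2],95); t=q[q[:,2]>zt-.004]; print(" topface",len(t),t.mean(0),t[:,2].mean())
    # block top
    b=(abs(P[...,2]-.067)<.004)&(abs(P[...,0]-np.median(q[:,0]))<.15)&(abs(P[...,1]-np.median(q[:,1]))<.15)
    lab=cv2.connectedComponentsWithStats(b.astype(np.uint8))
    i=1+np.argmax(lab[2][1:,4]); pts=P[lab[1]==i][:,:2].astype(np.float32)
    print(" block",len(pts),cv2.minAreaRect(pts))
E
```

```text
top grip 226 330.49557522123894 249.35398230088495 [ 0.06997678 -0.27068039  0.18258045] [0.66237632 0.50682695 0.29980228] [ 0.42293689 -0.25121584  0.2507283 ]
 topface 15 [0.37217502 0.32368625 0.28768839] 0.2876883913634574
 block 1248 ((0.45746392011642456, -0.26377129554748535), (0.08554660528898239, 0.14002761244773865), 80.3100357055664)
side grip 168 196.11309523809524 157.0297619047619 [ 0.00561027 -0.26949843  0.18972933] [0.43843891 0.67386322 0.25249654] [ 0.41771793 -0.25203513  0.2489698 ]
 topface 99 [ 0.42618975 -0.25844742  0.25002901] 0.2500290080659653
 block 1920 ((0.45773154497146606, -0.26350805163383484), (0.08789882808923721, 0.13971692323684692), 80.30606079101562)
```

```bash
ls pics
```

```text
side0.png
side0c.png
top0.png
top0c.png
wrist0.png
```

View pics/top0c.png

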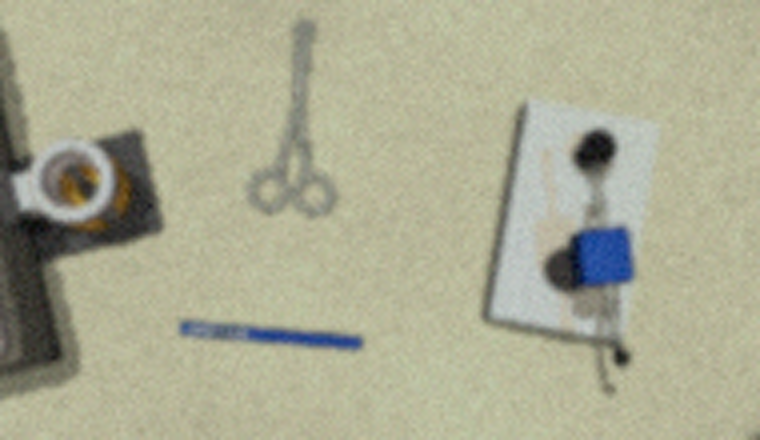

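View pics/side0c.png

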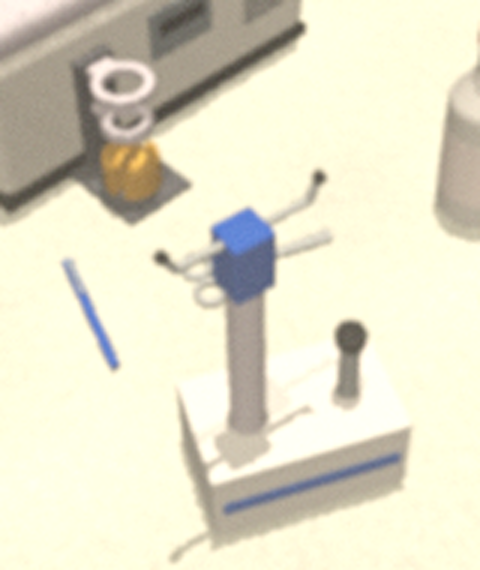

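Run:
```python
from h import *
F={n:dict(np.load(f"/tmp/{n}0.npz")) for n in ("top","side")}
C={n:cloud(F[n]) for n in F}
ax=np.array([.4261,-.2583])
for n,l in (("side",[(336,199),(283.3,225.7)]),("top",[(380.5,253.7),(374,202.5)])):
    for u,v in l:
        p=ray(F[n],u,v,.262)[:2]; d=p-ax; print(n,p,np.hypot(*d),np.degrees(np.arctan2(d[1],d[0])), C[n][int(v),int(u)])
# grip top face edges
for n in F:
    P=C[n]; hsv=cv2.cvtColor(F[n]["pixels"],cv2.COLOR_BGR2HSV)
    m=(abs(P[...,2]-.251)<.004)&(np.hypot(P[...,0]-ax[0],P[...,1]-ax[1])<.03)
    print(n,"griptop",cv2.minAreaRect(P[m][:,:2].astype(np.float32)),P[m].mean(0))
    m=(abs(P[...,2]-.118)<.004)&(np.hypot(P[...,0]-.44,P[...,1]-.03)<.08)
    q=P[m]; v,u=np.nonzero(m); print(n,"ring",len(q),q.mean(0),u.min(),u.max(),v.min(),v.max())
    np.save(f"/tmp/ring_{n}.npy",q)
    hh=hsv; b=(hh[...,0]>8)&(hh[...,0]<25)&(hh[...,1]>120)&(np.hypot(P[...,0]-.44,P[...,1]-.03)<.08)
    q=P[b]; v,u=np.nonzero(b); print(n,"brass",len(q),np.median(q,0),q.min(0),q.max(0),u.mean(),v.mean())
    # machine deck edge
    m=(abs(P[...,2]-.178)<.006)
    pts=P[m][:,:2].astype(np.float32); print(n,"deck",len(pts),cv2.minAreaRect(pts))
    m=(P[...,1]>0)&(P[...,1]<.45)&(P[...,2]>.186)&(P[...,2]<.3)&(P[...,0]>.2)&(P[...,0]<.6); q=P[m]
    print(n,"above deck nearest", q[np.argsort(q[:,1])[:3]])
```

```text
side [ 0.47944066 -0.25322259] 0.053581774934564286 5.437506748877595 [ 0.47893164 -0.2540514   0.26295448]
side [ 0.37279548 -0.26577191] 0.05382565834228986 -172.0206060465112 [ 0.37189637 -0.26707001  0.26545381]
top [ 0.37324309 -0.26594587] 0.05340704070237386 -171.76912993348228 [ 0.3746753  -0.26476348  0.2629842 ]
top [ 0.48017794 -0.25229978] 0.05440979521186564 6.331362246284892 [ 0.48114795 -0.25218599  0.26286291]
top griptop ((0.42641860246658325, -0.25824034214019775), (0.057688310742378235, 0.028327180072665215), 5.5667009353637695) [ 0.42615566 -0.25774439  0.25060484]
top ring 288 [0.46576704 0.05823328 0.11742923] 222 253 199 251
top brass 104 [0.47112206 0.04355468 0.03299454] [0.40862314 0.02089232 0.00325177] [0.48962327 0.07613527 0.1310239 ] 248.3653846153846 214.19230769230768
top deck 16315 ((0.43270957469940186, -0.13378697633743286), (0.6598619222640991, 1.181553602218628), 13.212615013122559)
top above deck nearest [[0.44159072 0.11429815 0.1955216 ]
 [0.44647498 0.11589698 0.18908369]
 [0.44429104 0.11602167 0.18807691]]
side griptop ((0.4261693060398102, -0.2583836615085602), (0.058470942080020905, 0.027892624959349632), 12.96037769317627) [ 0.42592744 -0.25922466  0.24947772]
side ring 299 [0.45252289 0.06504007 0.11720476] 227 281 153 175
side brass 275 [0.46896208 0.0370466  0.03015894] [0.44799946 0.01983584 0.00599871] [0.49577263 0.06779295 0.03604702] 273.3018181818182 196.01454545454544
side deck 7261 ((0.9335991144180298, -0.09894073009490967), (1.1389421224594116, 2.2805278301239014), 78.28864288330078)
side above deck nearest [[0.44449466 0.1128174  0.19209345]
 [0.44784835 0.11475703 0.19263212]
 [0.45493781 0.1152904  0.18706324]]
```

Run:
```python
from h import *
from scipy.optimize import least_squares
for n in ("top","side"):
    f=dict(np.load(f"/tmp/{n}0.npz")); P=cloud(f); im=f["pixels"]
    c=np.array([.472,.043])
    m=(abs(P[...,2]-.118)<.008)&(np.hypot(P[...,0]-c[0],P[...,1]-c[1])<.034)
    q=P[m]
    # annulus fit: distance |r-rmid| small; mean radius 21.75mm
    r=least_squares(lambda p:np.hypot(q[:,0]-p[0],q[:,1]-p[1])-.02175,c,loss="soft_l1",f_scale=.003)
    print(n,len(q),r.x)
    # bright white ring mask ray-cast
    g=im.min(-1); m2=np.zeros_like(m)
    v,u=np.nonzero(m); print(u.min(),u.max(),v.min(),v.max())
    # machine face dark/edge: deck points near
    d=(P[...,2]>.165)&(P[...,2]<.185)&(P[...,1]>.05)&(P[...,1]<.2)&(P[...,0]>.3)&(P[...,0]<.62)
    dd=P[d]; 
    # leading edge
    xs=np.arange(.36,.6,.02); e=[(x,np.percentile(dd[abs(dd[:,0]-x)<.006][:,1],2)) for x in xs if (abs(dd[:,0]-x)<.006).sum()>5]
    e=np.array(e); print(np.round(e,4).tolist()); 
    k=np.polyfit(e[:,0],e[:,1],1); print("edge slope deg",np.degrees(np.arctan(k[0])))
    x0,y0,x1,y1=(225,185,275,240) if n=="top" else (250,150,300,220)
    cv2.imwrite(f"pics/{n}br.png",cv2.resize(cv2.convertScaleAbs(im[y0:y1,x0:x1],alpha=1.8),None,fx=8,fy=8,interpolation=cv2.INTER_CUBIC))
```

```text
top 235 [0.47260728 0.04619163]
229 253 199 220
[[0.36, 0.0848], [0.38, 0.0726], [0.4, 0.0787], [0.42, 0.0845], [0.44, 0.0895], [0.46, 0.0946], [0.48, 0.1009], [0.5, 0.1062], [0.52, 0.1116], [0.54, 0.1167], [0.56, 0.1223], [0.58, 0.1278]]
edge slope deg 13.54854773668386
side 193 [0.47229997 0.04464161]
259 281 160 175
[[0.36, 0.0837], [0.38, 0.0715], [0.4, 0.0778], [0.42, 0.0831], [0.44, 0.0871], [0.46, 0.0951], [0.48, 0.0994], [0.5, 0.1052], [0.52, 0.1108], [0.54, 0.1169], [0.56, 0.1216], [0.58, 0.1287]]
edge slope deg 13.91901948700667
```

View pics/topbr.png

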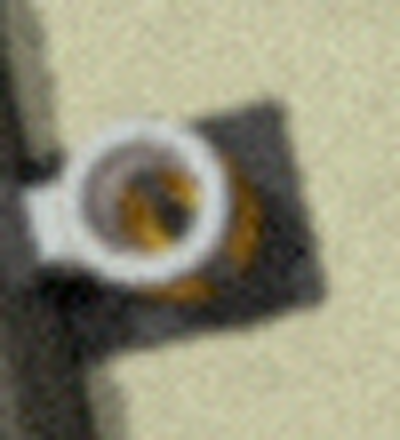

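View pics/sidebr.png

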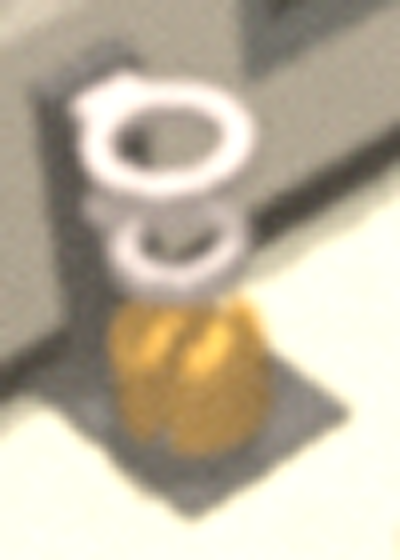

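Run:
```python
from h import *
F={n:dict(np.load(f"/tmp/{n}0.npz")) for n in ("top","side")}
t=lambda n,cx,cy,z:ray(F[n],(225 if n=="top" else 250)+(cx+.5)/8-.5,(185 if n=="top" else 150)+(cy+.5)/8-.5,z)[:2].round(4)
print("ringtop top",t("top",148,203,.118),"side",t("side",167,139,.118))
print("ringmid side",t("side",180,247,.078))
print("slot end top",t("top",212,278,.035),t("top",150,185,.035),"bore",t("top",182,213,.035))
print("slot side top rim",t("side",175,365,.035),"inner",t("side",192,340,.035),"bottom",t("side",155,432,.006))
```

```text
ringtop top [0.4719 0.0435] side [0.4726 0.0434]
ringmid side [0.4715 0.0392]
slot end top [0.455 0.034] [0.4846 0.0548] bore [0.4757 0.0443]
slot side top rim [0.4637 0.0343] inner [0.4731 0.0423] bottom [0.4555 0.0376]
```

```bash
cat >> h.py <<'E'
def info():
    from plant import manip
    s=manip.state(); q=s["tool_rot"]; M=R.from_quat([q[1],q[2],q[3],q[0]]).as_matrix()
    z=M[:,2]; print("t",round(s["time"],3),"pos",s["tool_pos"].round(4),"yawz",np.degrees(np.arctan2(z[1],z[0])).round(2),"xaxis",M[:,0].round(4),"F",s["contact_force"].round(2),"M",s["ft_torque"].round(3),"w",round(s["gripper_width"],3),"j",s["joint_pos"].round(3))
    return s,M
def goto(p,yaw=None,rotfirst=False):
    s,M=info(); d=(np.array(p)-s["tool_pos"])
    print("delta tool cm",(M.T@d*100).round(2))
    if yaw is not None:
        z=np.array([np.cos(np.radians(yaw)),np.sin(np.radians(yaw)),0]);x=np.array([0,0,-1.]);T=np.stack([x,np.cross(z,x),z],1)
        print("rotvec tool deg",np.degrees(R.from_matrix(M.T@T).as_rotvec()).round(2),"delta in target frame",(T.T@d*100).round(2))
E
python3 - <<'E'
from h import *
goto([.40,.03,.36],97); goto([.40,.03,.36],-83)
E
```

```text
t 0.15 pos [0.2771 0.5597 0.2303] yawz 63.65 xaxis [-9.0e-04 -1.4e-03 -1.0e+00] F [ 0.29  0.08 -0.14] M [-0.036  0.024 -0.021] w 0.998 j [ 0.992  0.053  1.614 -0.     1.476 -0.119]
delta tool cm [-12.91 -34.52 -42.03]
rotvec tool deg [-33.35  -0.09  -0.04] delta in target frame [-12.97  -5.74 -54.07]
t 0.15 pos [0.2771 0.5597 0.2303] yawz 63.65 xaxis [-9.0e-04 -1.4e-03 -1.0e+00] F [ 0.29  0.08 -0.14] M [-0.036  0.024 -0.021] w 0.998 j [ 0.992  0.053  1.614 -0.     1.476 -0.119]
delta tool cm [-12.91 -34.52 -42.03]
rotvec tool deg [ 1.4665e+02 -5.0000e-02  1.2000e-01] delta in target frame [-12.97   5.74  54.07]
```

```bash
python3 -m inch '[{"fingers":1,"delta_pos":[-2,0,0],"twist":[-8.3,0,0]},{"fingers":1,"delta_pos":[-2,0,0],"twist":[-8.3,0,0]},{"fingers":1,"delta_pos":[-2,0,0],"twist":[-8.3,0,0]},{"fingers":1,"delta_pos":[-2,0,0],"twist":[-8.4,0,0]}]'
python3 - <<'E'
from h import *
goto([.538,.043,.25],97)
E
```

```text
time: 0.65
tool_pos: [0.2772, 0.5599, 0.3114]
tool_rot: [-0.467, 0.531, -0.468, -0.53]
contact_force: [-0.5, 0.3, 0.5]
gripper_width: 1.001
t 0.65 pos [0.2772 0.5599 0.3114] yawz 97.23 xaxis [-5.e-04 -8.e-04 -1.e+00] F [-0.46  0.28  0.53] M [0.046 0.04  0.009] w 1.001 j [ 0.992  0.018  1.517 -0.     1.608 -0.705]
delta tool cm [  6.17 -19.37 -54.56]
rotvec tool deg [ 0.23 -0.04 -0.03] delta in target frame [  6.14 -19.59 -54.48]
```

```bash
python3 -m inch '[{"fingers":1,"delta_pos":[0,-1,-5.5],"twist":[0,0,0]},{"fingers":1,"delta_pos":[0,-1,-5.5],"twist":[0,0,0]},{"fingers":1,"delta_pos":[0,-1,-5.5],"twist":[0,0,0]},{"fingers":1,"delta_pos":[0,-1,-5.5],"twist":[0,0,0]},{"fingers":1,"delta_pos":[0,-1,-5.5],"twist":[0,0,0]}]'
python3 -m inch '[{"fingers":1,"delta_pos":[0,-2.9,-5.4],"twist":[0,0,0]},{"fingers":1,"delta_pos":[0,-2.9,-5.4],"twist":[0,0,0]},{"fingers":1,"delta_pos":[1,-2.9,-5.4],"twist":[0,0,0]},{"fingers":1,"delta_pos":[2,-2.9,-5.4],"twist":[0,0,0]},{"fingers":1,"delta_pos":[3,-2.9,-5.4],"twist":[0,0,0]}]'
python3 -m inch '[{"fingers":1,"delta_pos":[0,0,0],"twist":[0,0,0]},{"fingers":1,"delta_pos":[0,0,0],"twist":[0,0,0]}]'
python3 - <<'E'
from h import *
from plant import viewer
goto([.538,.043,.25],97)
f=viewer.grab_frame("wrist"); np.savez("/tmp/wrist1.npz",**f); cv2.imwrite("pics/wrist1.png",f["pixels"])
E
```

```text
time: 1.27
tool_pos: [0.3603, 0.2914, 0.311]
tool_rot: [-0.469, 0.53, -0.469, -0.529]
contact_force: [0.4, -0.5, -0.7]
gripper_width: 1.001
time: 1.9
tool_pos: [0.5342, 0.0465, 0.2546]
tool_rot: [-0.469, 0.53, -0.468, -0.529]
contact_force: [0.3, 0.1, 0.3]
gripper_width: 0.996
time: 2.15
tool_pos: [0.5326, 0.0486, 0.2543]
tool_rot: [0.469, -0.529, 0.469, 0.53]
contact_force: [0.8, 0.6, -0.6]
gripper_width: 1.003
t 2.15 pos [0.5326 0.0486 0.2543] yawz 96.94 xaxis [-7.e-04  5.e-04 -1.e+00] F [ 0.8   0.62 -0.56] M [0.008 0.046 0.008] w 1.003 j [-0.048 -0.177  1.794  0.     1.525 -1.74 ]
delta tool cm [ 0.43 -0.46 -0.62]
rotvec tool deg [-0.06  0.03 -0.04] delta in target frame [ 0.43 -0.46 -0.62]
```

View pics/wrist1.png

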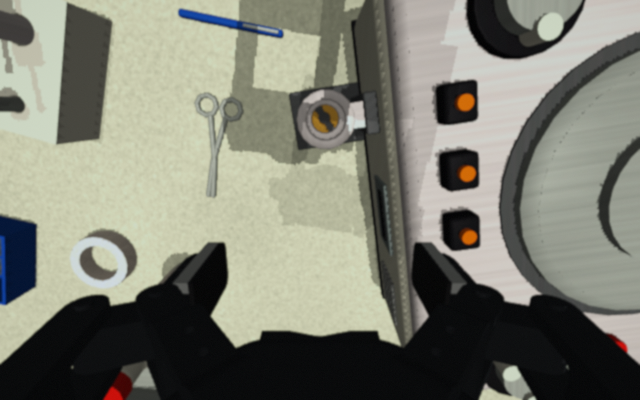

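Run:
```python
from h import *
f=dict(np.load("/tmp/wrist1.npz")); im=f["pixels"]
cv2.imwrite("pics/w1c.png",cv2.resize(cv2.convertScaleAbs(im[75:165,280:390],alpha=1.5),None,fx=7,fy=6.6,interpolation=cv2.INTER_CUBIC)[:594,:770])
P=cloud(f)
c=np.array([.4725,.0435]); d=np.hypot(P[...,0]-c[0],P[...,1]-c[1])
m=(abs(P[...,2]-.118)<.005)&(d<.035); q=P[m]; print(len(q),q.mean(0))
h,_=cv2.findContours(m.astype(np.uint8),cv2.RETR_CCOMP,cv2.CHAIN_APPROX_NONE)
for k in h:
  if len(k)>12:
    e=cv2.fitEllipse(k); print(len(k),e,ray(f,*e[0],.118))
hsv=cv2.cvtColor(im,cv2.COLOR_BGR2HSV)
b=(hsv[...,0]>8)&(hsv[...,0]<28)&(hsv[...,1]>110)&(d<.06)
b[:, :300]=0;b[:,350:]=0
v,u=np.nonzero(b); print("brass",len(u),u.mean(),v.mean(),ray(f,u.mean(),v.mean(),.035),np.median(P[b],0))
```

```text
1699 [0.47171281 0.04995029 0.11715832]
179 ((327.6713562011719, 118.2198715209961), (57.72496795654297, 63.53172302246094), 76.45452880859375) [0.47195067 0.04887662 0.118     ]
114 ((325.5174255371094, 118.85238647460938), (39.798851013183594, 40.728187561035156), 7.479314804077148) [0.47271322 0.0470713  0.118     ]
brass 384 324.8359375 118.328125 [0.47392804 0.04809187 0.035     ] [0.47410305 0.04809266 0.03437672]
```

View pics/w1c.png

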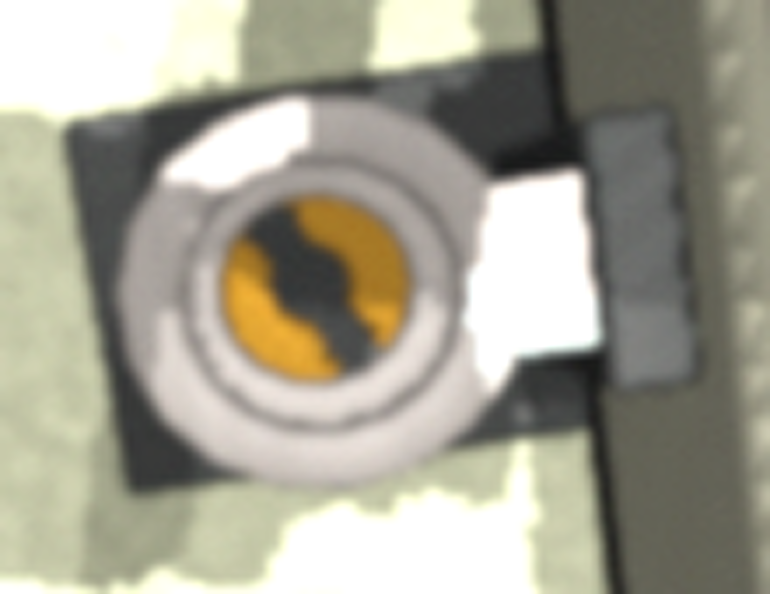

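Run:
```python
from h import *
f=dict(np.load("/tmp/wrist1.npz"))
a=ray(f,318.9,108.6,.035);b=ray(f,331.1,128.0,.035);c=ray(f,324.7,118.2,.035);print(a,b,c); d=b-a; print(np.degrees(np.arctan2(d[1],d[0])))
hsv=cv2.cvtColor(f["pixels"],cv2.COLOR_BGR2HSV)
# dark pixels in brass disc -> slot PCA
v,u=np.mgrid[:400,:640]; disc=np.hypot(u-324.7,v-118.2)<12.5
m=disc&(hsv[...,2]<75); vv,uu=np.nonzero(m); Q=np.array([ray(f,x,y,.035)[:2] for x,y in zip(uu,vv)])
w,V=np.linalg.eigh(np.cov(Q.T)); print(len(Q),Q.mean(0),w,np.degrees(np.arctan2(V[1,1],V[0,1])))
# pose-based pole camera standoff
goto([.4262,-.2586,.30],97); goto([.4262+.066,-.2586+.008,.30],97)
print(f["pose"][:3,3])
```

```text
[0.4641677  0.04010349 0.035     ] [0.48373768 0.05657425 0.035     ] [0.47380643 0.04792063 0.035     ]
40.08509807064549
191 [0.47326147 0.04717922] [7.65029909e-06 5.32940819e-05] -139.15095966540648
t 2.2 pos [0.5328 0.0492 0.2551] yawz 97.0 xaxis [ 8.e-04  3.e-04 -1.e+00] F [-0.24  0.96  0.76] M [ 0.041 -0.016  0.079] w 1.001 j [-0.047 -0.178  1.794  0.     1.525 -1.74 ]
delta tool cm [ -4.51  14.32 -29.25]
rotvec tool deg [0.   0.01 0.05] delta in target frame [ -4.49  14.33 -29.25]
t 2.2 pos [0.5328 0.0492 0.2551] yawz 97.0 xaxis [ 8.e-04  3.e-04 -1.e+00] F [-0.24  0.96  0.76] M [ 0.041 -0.016  0.079] w 1.001 j [-0.047 -0.178  1.794  0.     1.525 -1.74 ]
delta tool cm [ -4.5    7.68 -29.26]
rotvec tool deg [0.   0.01 0.05] delta in target frame [ -4.49   7.68 -29.26]
[0.46702257 0.04081789 0.39658745]
```

```bash
python3 -m inch '[{"fingers":1,"delta_pos":[-5,0,-1],"twist":[0,0,0]},{"fingers":1,"delta_pos":[-4.5,0,-6],"twist":[0,0,0]},{"fingers":1,"delta_pos":[-1,1.5,-6],"twist":[0,0,0]},{"fingers":1,"delta_pos":[0,2,-6],"twist":[0,0,0]},{"fingers":1,"delta_pos":[0,2,-5],"twist":[0,0,0]}]'
python3 -m inch '[{"fingers":1,"delta_pos":[0,2.1,-5.2],"twist":[0,0,0]},{"fingers":1,"delta_pos":[0,0,0],"twist":[0,0,0]},{"fingers":1,"delta_pos":[0,0,0],"twist":[0,0,0]}]'
python3 - <<'E'
from h import *
from plant import viewer
goto([.4262,-.2586,.30],97)
f=viewer.grab_frame("wrist"); np.savez("/tmp/wrist2.npz",**f); cv2.imwrite("pics/wrist2.png",f["pixels"])
P=cloud(f)
m=(abs(P[...,2]-.251)<.006)&(np.hypot(P[...,0]-.426,P[...,1]+.256)<.03)
hsv=cv2.cvtColor(f["pixels"],cv2.COLOR_BGR2HSV); m&=(hsv[...,0]>100)&(hsv[...,0]<130)&(hsv[...,1]>120)
v,u=np.nonzero(m); r=cv2.minAreaRect(np.array([ray(f,a,b,.252)[:2]*1000 for a,b in zip(u,v)],np.float32)); print(r,u.mean(),v.mean(),ray(f,u.mean(),v.mean(),.252),P[m].mean(0))
E
```

```text
time: 2.82
tool_pos: [0.5061, -0.1861, 0.3539]
tool_rot: [-0.468, 0.531, -0.468, -0.529]
contact_force: [1.1, 1.1, -0.4]
gripper_width: 1.003
time: 3.2
tool_pos: [0.4921, -0.2386, 0.353]
tool_rot: [-0.469, 0.53, -0.468, -0.529]
contact_force: [-0.1, 0.3, 0.2]
gripper_width: 0.997
t 3.2 pos [ 0.4921 -0.2386  0.353 ] yawz 97.04 xaxis [ 1.6e-03 -4.0e-04 -1.0e+00] F [-0.11  0.34  0.2 ] M [0.008 0.005 0.024] w 0.997 j [-5.880e-01 -1.780e-01  1.634e+00  1.000e-03  1.684e+00 -2.281e+00]
delta tool cm [ 5.29  6.8  -1.18]
rotvec tool deg [ 0.04 -0.03  0.09] delta in target frame [ 5.3   6.79 -1.19]
((427.7744445800781, -263.8836975097656), (28.56383514404297, 26.668846130371094), 6.79875373840332) 296.4870848708487 109.11143911439115 [ 0.42727813 -0.26389807  0.252     ] [ 0.42735577 -0.2639526   0.25117329]
```

View pics/wrist2.png

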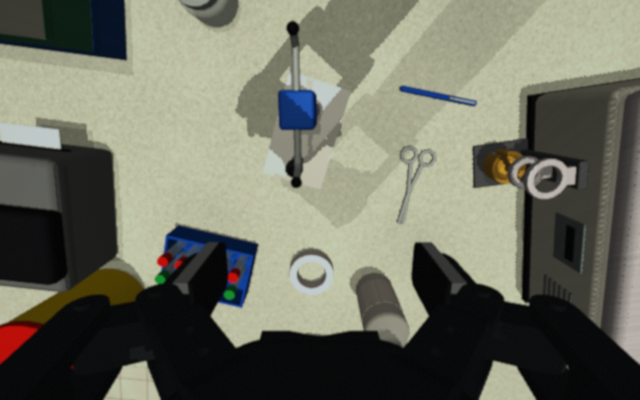

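Run:
```python
from h import *
F={n:dict(np.load(f"/tmp/{n}.npz")) for n in ("top0","side0","wrist1","wrist2")}
def ring(f,c,z,rad,zt=.005):
    P=cloud(f); m=(abs(P[...,2]-z)<zt)&(np.hypot(P[...,0]-c[0],P[...,1]-c[1])<rad)
    cs,_=cv2.findContours(m.astype(np.uint8),cv2.RETR_CCOMP,cv2.CHAIN_APPROX_NONE)
    o=[]
    for k in cs:
        if len(k)>15:
            e=cv2.fitEllipse(k); o.append((len(k),ray(f,*e[0],z)[:2].round(4).tolist()))
    return o
for n,f in F.items():
    P=cloud(f)
    hsv=cv2.cvtColor(f["pixels"],cv2.COLOR_BGR2HSV)
    print(n,"ring",ring(f,(.4725,.045),.118,.04))
    # block top rect
    b=(abs(P[...,2]-.067)<.004)&(np.hypot(P[...,0]-.457,P[...,1]+.263)<.1)
    pts=P[b][:,:2].astype(np.float32)
    if len(pts)>50: print("  block",cv2.minAreaRect(pts),len(pts))
    m=(hsv[...,0]>100)&(hsv[...,0]<130)&(hsv[...,1]>120)&(P[...,2]<.025)&(P[...,0]>.3)&(P[...,0]<.48)&(P[...,1]>-.2)&(P[...,1]<.1)
    v,u=np.nonzero(m)
    if len(u)>20: print("  pen",len(u),cv2.minAreaRect(np.array([ray(f,a,b,.005)[:2]*1000 for a,b in zip(u,v)],np.float32)),ray(f,u.mean(),v.mean(),.005))
    t=(abs(P[...,2]-.025)<.005)&(np.hypot(P[...,0]-.64,P[...,1]+.2)<.08)
    print("  tape",t.sum(),cv2.minEnclosingCircle(P[t][:,:2].astype(np.float32)) if t.sum()>20 else None)
    T=(P[...,2]<.01)&(P[...,2]>-.02); print("  table z med",np.median(P[T][:,2]))
```

```text
top0 ring [(78, [0.4716, 0.0508]), (45, [0.473, 0.045])]
  block ((0.45746392011642456, -0.26377129554748535), (0.08554660528898239, 0.14002761244773865), 80.3100357055664) 1281
  pen 58 ((382.34393310546875, -72.72063446044922), (112.87996673583984, 5.387841701507568), 86.16815948486328) [ 0.38106159 -0.0915206   0.005     ]
  tape 213 ((0.6942170858383179, -0.22870782017707825), 0.037397727370262146)
  table z med -0.0008434466467154289
side0 ring [(66, [0.4701, 0.0486]), (37, [0.4713, 0.0424])]
  block ((0.45773154497146606, -0.26350805163383484), (0.08789882808923721, 0.13971692323684692), 80.30606079101562) 1920
  pen 29 ((381.7120666503906, -91.89459991455078), (68.86627960205078, 2.678842544555664), 86.2874984741211) [ 0.38171734 -0.09228086  0.005     ]
  tape 229 ((0.6934881210327148, -0.22845761477947235), 0.037486955523490906)
  table z med -0.0018325761888465797
wrist1 ring [(215, [0.471, 0.0519]), (114, [0.4727, 0.0471])]
  block ((0.4609450697898865, -0.2485561966896057), (0.06380900740623474, 0.13924138247966766), 82.23990631103516) 7798
  pen 586 ((382.8128662109375, -71.12754821777344), (118.26143646240234, 7.816746234893799), 86.16951751708984) [ 0.38235856 -0.08169167  0.005     ]
  tape 978 ((0.6937983632087708, -0.22611816227436066), 0.03785233199596405)
  table z med -0.000540819365300732
wrist2 ring [(162, [0.4703, 0.0508]), (80, [0.4721, 0.0446])]
  block ((0.45741814374923706, -0.26245245337486267), (0.08505968749523163, 0.1401793509721756), 80.22571563720703) 4279
  pen 268 ((377.5671081542969, -23.661781311035156), (211.29983520507812, 35.5466194152832), 82.37447357177734) [ 0.3816019  -0.08437889  0.005     ]
  tape 545 ((0.694246768951416, -0.2270704209804535), 0.03789451718330383)
  table z med -0.0005788259138469753
```

Run:
```python
from h import *
from plant import viewer
for n in ("top","side","wrist"):
    f=viewer.grab_frame(n); np.savez(f"/tmp/{n}3.npz",**f); cv2.imwrite(f"pics/{n}3.png",f["pixels"])
    P=cloud(f); hsv=cv2.cvtColor(f["pixels"],cv2.COLOR_BGR2HSV)
    m=(hsv[...,0]>100)&(hsv[...,0]<130)&(hsv[...,1]>120)&(np.hypot(P[...,0]-.426,P[...,1]+.258)<.04)&(P[...,2]>.19)
    q=P[m]; 
    if len(q): print(n,len(q),q.min(0),q.max(0)); t=q[q[:,2]>.246]; print(t.mean(0) if len(t) else 0)
    # tube of the pole slices
    for z in (.08,.1,.13,.16,.19,.21,.23):
        m=(abs(P[...,2]-z)<.01)&(np.hypot(P[...,0]-.426,P[...,1]+.26)<.03); q=P[m]
        if len(q)>8: print("  ",z,len(q),q.min(0)[:2].round(4),q.max(0)[:2].round(4))
```

```text
top 190 [ 0.41220151 -0.27754898  0.21224244] [ 0.44009779 -0.24928119  0.25533549]
[ 0.42645779 -0.26439938  0.25073916]
   0.08 16 [ 0.4037 -0.2824] [ 0.4507 -0.2373]
   0.1 13 [ 0.4147 -0.2581] [ 0.4366 -0.2489]
   0.13 11 [ 0.4142 -0.2608] [ 0.4354 -0.2497]
   0.16 10 [ 0.4154 -0.2569] [ 0.4363 -0.2501]
   0.21 17 [ 0.4112 -0.2606] [ 0.4372 -0.2492]
   0.23 19 [ 0.4109 -0.2752] [ 0.4385 -0.2493]
side 58 [ 0.41415076 -0.27643211  0.24669023] [ 0.43153345 -0.25425826  0.25205972]
[ 0.42054038 -0.26298326  0.249797  ]
   0.08 70 [ 0.4145 -0.2725] [ 0.435 -0.259]
   0.1 65 [ 0.4141 -0.2732] [ 0.434  -0.2594]
   0.13 79 [ 0.4147 -0.2742] [ 0.4388 -0.2532]
   0.16 87 [ 0.4147 -0.275 ] [ 0.4366 -0.2557]
   0.19 83 [ 0.415  -0.2765] [ 0.4354 -0.2573]
   0.21 123 [ 0.4116 -0.2795] [ 0.4417 -0.2518]
   0.23 145 [ 0.4114 -0.2801] [ 0.4417 -0.2523]
wrist 1423 [ 0.41268617 -0.27874912  0.22915431] [ 0.44286369 -0.24604857  0.49464962]
[ 0.42743071 -0.26354727  0.25510385]
   0.21 31 [ 0.4124 -0.2517] [ 0.4388 -0.2479]
   0.23 33 [ 0.4127 -0.2522] [ 0.4389 -0.2485]
```

View pics/side3.png

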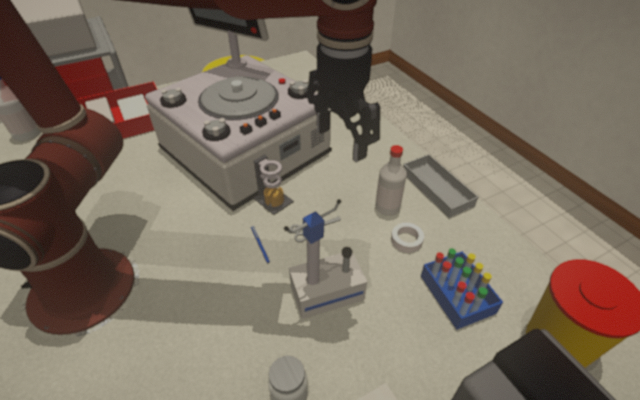

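View pics/top3.png

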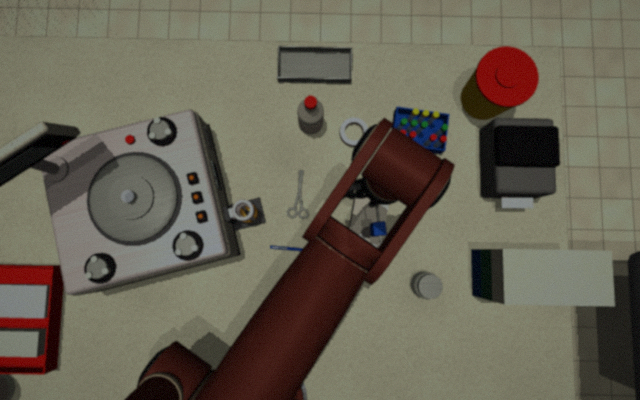

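```bash
python3 -m inch '[{"fingers":1,"delta_pos":[1,3.4,-0.6],"twist":[0,0,0]},{"fingers":1,"delta_pos":[2,3.4,-0.6],"twist":[0,0,0]},{"fingers":1,"delta_pos":[3,0,0],"twist":[0,0,0]},{"fingers":1,"delta_pos":[0,0,0],"twist":[0,0,0]},{"fingers":1,"delta_pos":[0,0,0],"twist":[0,0,0]}]'
python3 - <<'E'
from h import *
goto([.4265,-.2585,.209],97)
E
```

```text
time: 4.03
tool_pos: [0.4264, -0.2597, 0.2931]
tool_rot: [-0.468, 0.53, -0.468, -0.529]
contact_force: [-0.3, 0.5, 1.3]
gripper_width: 0.998
t 4.025 pos [ 0.4264 -0.2597  0.2931] yawz 97.03 xaxis [ 1.e-03 -8.e-04 -1.e+00] F [-0.34  0.5   1.29] M [0.043 0.025 0.006] w 0.998 j [-0.696 -0.284  1.821  0.     1.604 -2.39 ]
delta tool cm [ 8.41 -0.02  0.12]
rotvec tool deg [ 0.03 -0.05  0.05] delta in target frame [ 8.41 -0.03  0.11]
```

```bash
python3 -m inch '[{"fingers":1,"delta_pos":[2,0,0.1],"twist":[0,0,0]},{"fingers":1,"delta_pos":[2,0,0],"twist":[0,0,0]},{"fingers":1,"delta_pos":[2,0,0],"twist":[0,0,0]},{"fingers":1,"delta_pos":[1.5,0,0],"twist":[0,0,0]},{"fingers":1,"delta_pos":[0.9,0,0],"twist":[0,0,0]}]'
python3 -m inch '[{"fingers":0,"delta_pos":[0,0,0],"twist":[0,0,0]},{"fingers":0,"delta_pos":[0,0,0],"twist":[0,0,0]},{"fingers":0,"delta_pos":[0,0,0],"twist":[0,0,0]}]'
python3 - <<'E'
from h import *
from plant import viewer
goto([.4265,-.2585,.209],97)
for n in ("side",):
    f=viewer.grab_frame(n); np.savez(f"/tmp/{n}4.npz",**f); cv2.imwrite(f"pics/{n}4.png",cv2.resize(f["pixels"][150:330,230:410],None,fx=3,fy=3,interpolation=cv2.INTER_CUBIC))
E
```

```text
time: 4.65
tool_pos: [0.4251, -0.2587, 0.2063]
tool_rot: [0.469, -0.529, 0.469, 0.53]
contact_force: [0.6, 0.4, 0.3]
gripper_width: 0.999
time: 5.03
tool_pos: [0.4259, -0.2593, 0.2089]
tool_rot: [-0.469, 0.53, -0.469, -0.529]
contact_force: [-0.1, 0.2, -0.3]
gripper_width: 0.499
t 5.025 pos [ 0.4259 -0.2593  0.2089] yawz 96.95 xaxis [ 0.0012 -0.001  -1.    ] F [-0.14  0.16 -0.34] M [ 0.017 -0.035 -0.002] w 0.499 j [-0.696 -0.243  1.926 -0.     1.457 -2.388]
delta tool cm [-0.01 -0.07  0.07]
rotvec tool deg [-0.05 -0.07  0.06] delta in target frame [-0.01 -0.07  0.07]
```

View pics/side4.png

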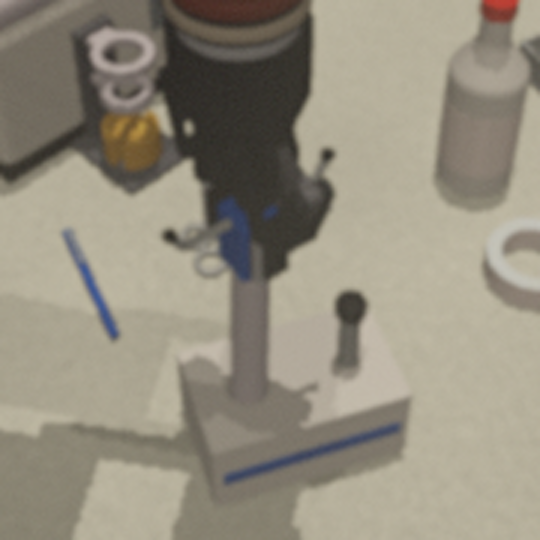

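```bash
python3 -m inch '[{"fingers":-0.2,"delta_pos":[0,0,0.05],"twist":[0,0,0]},{"fingers":-0.26,"delta_pos":[0,0,0],"twist":[0,0,0]},{"fingers":-0.32,"delta_pos":[0,0,0],"twist":[0,0,0]},{"fingers":-0.4,"delta_pos":[0,0,0],"twist":[0,0,0]},{"fingers":-0.6,"delta_pos":[0,0,0],"twist":[0,0,0]}]'
python3 -m inch '[{"fingers":-1,"delta_pos":[0,0,0],"twist":[0,0,0]},{"fingers":-1,"delta_pos":[0,0,0],"twist":[0,0,0]}]'
python3 - <<'E'
from h import *
goto([.4265,-.2585,.209],97)
E
```

```text
time: 5.7
tool_pos: [0.4255, -0.2583, 0.2081]
tool_rot: [0.469, -0.529, 0.469, 0.53]
contact_force: [-1.4, 1.2, 2.2]
gripper_width: 0.324
time: 5.95
tool_pos: [0.4255, -0.2584, 0.2081]
tool_rot: [0.469, -0.529, 0.469, 0.529]
contact_force: [-1.4, 1.9, 2.6]
gripper_width: 0.322
t 5.95 pos [ 0.4255 -0.2584  0.2081] yawz 96.96 xaxis [ 0.e+00  3.e-04 -1.e+00] F [-1.37  1.9   2.63] M [0.442 0.104 0.003] w 0.322 j [-0.695 -0.244  1.928  0.     1.457 -2.388]
delta tool cm [-0.09 -0.1  -0.03]
rotvec tool deg [-0.04  0.01  0.  ] delta in target frame [-0.09 -0.1  -0.03]
```

```bash
python3 -m inch '[{"fingers":-1,"delta_pos":[-0.5,0,0],"twist":[0,0,0]},{"fingers":-1,"delta_pos":[-1,0,0],"twist":[0,0,0]},{"fingers":-1,"delta_pos":[-1.2,0,0],"twist":[0,0,0]}]'
python3 - <<'E'
from h import *
goto([.4265,-.2585,.368],97)
E
```

```text
time: 6.32
tool_pos: [0.4252, -0.2583, 0.235]
tool_rot: [0.469, -0.529, 0.469, 0.53]
contact_force: [-0.0, 0.3, -3.4]
gripper_width: 0.319
t 6.325 pos [ 0.4252 -0.2583  0.235 ] yawz 96.95 xaxis [-8.e-04  5.e-04 -1.e+00] F [-0.    0.32 -3.43] M [ 0.051 -0.065 -0.008] w 0.319 j [-0.696 -0.261  1.897 -0.     1.506 -2.388]
delta tool cm [-13.3   -0.11  -0.02]
rotvec tool deg [-0.05  0.03 -0.05] delta in target frame [-13.3   -0.12  -0.03]
```

```bash
python3 -m inch '[{"fingers":-1,"delta_pos":[-2,0,0],"twist":[0,0,0]},{"fingers":-1,"delta_pos":[-2.5,0,0],"twist":[0,0,0]},{"fingers":-1,"delta_pos":[-3,0,0],"twist":[0,0,0]},{"fingers":-1,"delta_pos":[-3,0,0],"twist":[0,0,0]},{"fingers":-1,"delta_pos":[-2.5,0,0],"twist":[0,0,0]}]'
python3 -m inch '[{"fingers":-1,"delta_pos":[0,0,0],"twist":[0,0,0]},{"fingers":-1,"delta_pos":[0,0,0],"twist":[0,0,0]}]'
python3 - <<'E'
from h import *
from plant import viewer
goto([.472,.0445,.368],97)
for n in ("side",):
    f=viewer.grab_frame(n); np.savez(f"/tmp/{n}5.npz",**f); cv2.imwrite(f"pics/{n}5.png",cv2.resize(f["pixels"][100:300,230:410],None,fx=3,fy=3,interpolation=cv2.INTER_CUBIC))
E
```

```text
time: 6.95
tool_pos: [0.4257, -0.2586, 0.3681]
tool_rot: [-0.469, 0.53, -0.469, -0.528]
contact_force: [-0.0, 0.4, -4.0]
gripper_width: 0.323
time: 7.2
tool_pos: [0.4253, -0.2583, 0.3643]
tool_rot: [0.469, -0.529, 0.469, 0.53]
contact_force: [-0.3, -0.2, -4.1]
gripper_width: 0.321
t 7.2 pos [ 0.4253 -0.2583  0.3643] yawz 96.96 xaxis [-6.e-04  5.e-04 -1.e+00] F [-0.29 -0.23 -4.11] M [-0.007  0.018  0.014] w 0.321 j [-0.695 -0.298  1.716 -0.     1.724 -2.388]
delta tool cm [-0.35 -8.3  29.49]
rotvec tool deg [-0.04  0.03 -0.03] delta in target frame [-0.37 -8.32 29.49]
```

View pics/side5.png

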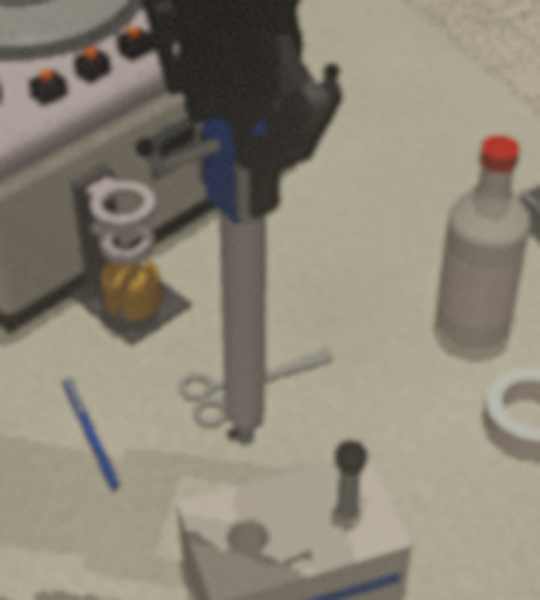

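```bash
cat >> h.py <<'E'
from scipy.optimize import least_squares
def cyl(f,c,z0,z1,zr,rad=.03,r0=.0125):
    P=cloud(f); m=(P[...,2]>z0)&(P[...,2]<z1)&(np.hypot(P[...,0]-c[0],P[...,1]-c[1])<rad)
    q=P[m]
    def res(p): # axis at zr: p0,p1 slope p2,p3
        h=q[:,2]-zr; return np.hypot(q[:,0]-p[0]-p[2]*h,q[:,1]-p[1]-p[3]*h)-r0
    r=least_squares(res,[c[0],c[1],0,0],loss="soft_l1",f_scale=.002)
    print("cyl n",len(q),"axis at z",zr,r.x[:2].round(4),"tilt deg",np.degrees(r.x[2:]).round(2),"rms mm",(1000*np.sqrt((r.fun**2).mean())).round(2)); return r.x
E
python3 - <<'E'
from h import *
f=dict(np.load("/tmp/side5.npz"))
x=cyl(f,(.426,-.2585),.205,.335,.27)
print("at foot",x[:2]+x[2:]*(.168-.27))
f=dict(np.load("/tmp/side0.npz")); cyl(f,(.426,-.2585),.085,.195,.14)
f=dict(np.load("/tmp/side3.npz")); cyl(f,(.426,-.2585),.085,.195,.14)
E
```

```text
cyl n 808 axis at z 0.27 [ 0.4276 -0.2574] tilt deg [0.61 0.01] rms mm 0.71
at foot [ 0.42656182 -0.25743837]
cyl n 451 axis at z 0.14 [ 0.4268 -0.2572] tilt deg [-0.14  0.08] rms mm 0.7
cyl n 450 axis at z 0.14 [ 0.4274 -0.261 ] tilt deg [ 0.31 -1.76] rms mm 0.67
```

```bash
python3 -m inch '[{"fingers":-1,"delta_pos":[0,-0.6,2.2],"twist":[0,0,0]},{"fingers":-1,"delta_pos":[0,-1.2,4.2],"twist":[0,0,0]},{"fingers":-1,"delta_pos":[0,-1.4,5],"twist":[-3,0,0]},{"fingers":-1,"delta_pos":[0,-1.4,5],"twist":[0,0,0]},{"fingers":-1,"delta_pos":[0,-1.4,5],"twist":[0,0,0]}]'
python3 -m inch '[{"fingers":-1,"delta_pos":[0,-1,3.7],"twist":[-4,0,0]},{"fingers":-1,"delta_pos":[0,-0.4,1.5],"twist":[-4,0,0]},{"fingers":-1,"delta_pos":[0,0,0],"twist":[-4,0,0]},{"fingers":-1,"delta_pos":[0,0,0],"twist":[0,0,0]},{"fingers":-1,"delta_pos":[0,0,0],"twist":[0,0,0]}]'
python3 - <<'E'
from h import *
from plant import viewer
goto([.471,.0435,.368],112)
for n,c in (("side",(230,0,410,240)),("top",(200,150,330,260))):
    f=viewer.grab_frame(n); np.savez(f"/tmp/{n}6.npz",**f); x0,y0,x1,y1=c;cv2.imwrite(f"pics/{n}6.png",cv2.resize(f["pixels"][y0:y1,x0:x1],None,fx=2.5 if n=="side" else 5,fy=2.5 if n=="side" else 5,interpolation=cv2.INTER_CUBIC))
    if n=="side": x=cyl(f,(.472,.0445),.205,.335,.27); print("at .118",x[:2]+x[2:]*(.118-.27),"at foot",x[:2]+x[2:]*(.168-.27))
E
```

```text
time: 7.88
tool_pos: [0.4532, -0.0364, 0.3632]
tool_rot: [0.455, -0.541, 0.455, 0.542]
contact_force: [1.6, -0.2, -3.4]
gripper_width: 0.323
time: 8.5
tool_pos: [0.4573, 0.0151, 0.3644]
tool_rot: [0.396, -0.585, 0.396, 0.586]
contact_force: [-0.4, -0.8, -3.3]
gripper_width: 0.325
t 8.5 pos [0.4573 0.0151 0.3644] yawz 111.86 xaxis [-9.e-04 -1.e-04 -1.e+00] F [-0.4  -0.8  -3.29] M [ 0.026 -0.015  0.003] w 0.325 j [-0.13  -0.398  1.793 -0.     1.748 -2.082]
delta tool cm [-0.36 -2.33  2.13]
rotvec tool deg [-0.14  0.02 -0.05] delta in target frame [-0.36 -2.33  2.12]
cyl n 0 axis at z 0.27 [0.472  0.0445] tilt deg [0. 0.] rms mm nan
at .118 [0.472  0.0445] at foot [0.472  0.0445]h.py:29: RuntimeWarning: Mean of empty slice.
  print("cyl n",len(q),"axis at z",zr,r.x[:2].round(4),"tilt deg",np.degrees(r.x[2:]).round(2),"rms mm",(1000*np.sqrt((r.fun**2).mean())).round(2)); return r.x
  ret = ret.dtype.type(ret / rcount)
```

View pics/side6.png

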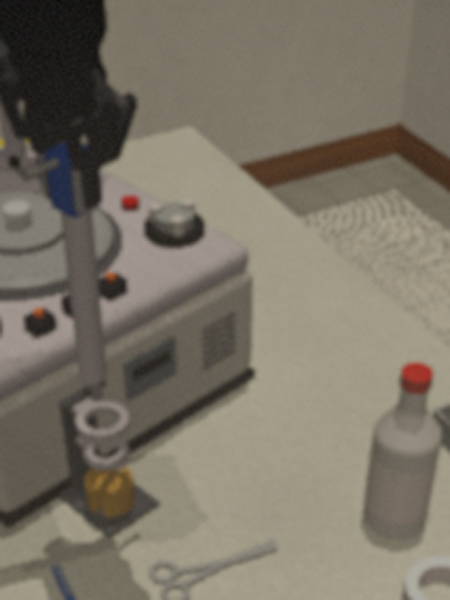

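View pics/top6.png

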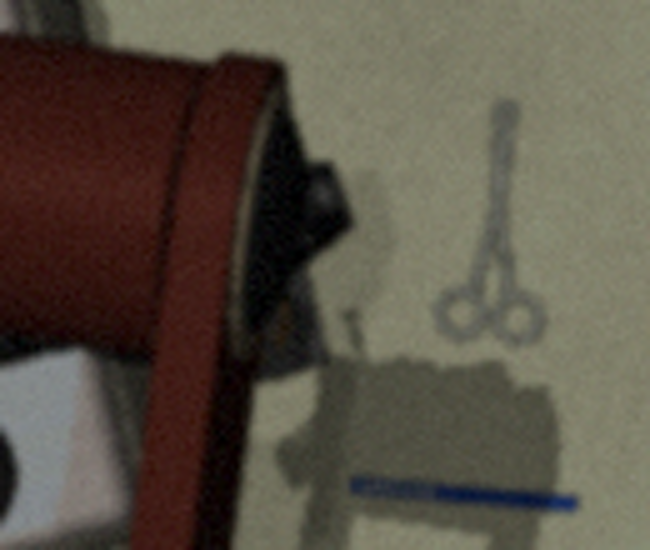

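```bash
python3 -m inch '[{"fingers":-1,"delta_pos":[0,-0.8,0.7],"twist":[0,0,0]},{"fingers":-1,"delta_pos":[0,-0.9,0.8],"twist":[0,0,0]},{"fingers":-1,"delta_pos":[0,-0.63,0.62],"twist":[0,0,0]},{"fingers":-1,"delta_pos":[0,0,0],"twist":[0,0,0]},{"fingers":-1,"delta_pos":[0,0,0],"twist":[0,0,0]}]'
python3 - <<'E'
from h import *
from plant import viewer
goto([.471,.0435,.368],112)
f=viewer.grab_frame("side"); np.savez("/tmp/side7.npz",**f); cv2.imwrite("pics/side7.png",cv2.resize(f["pixels"][0:220,230:360],None,fx=3,fy=2.7,interpolation=cv2.INTER_CUBIC))
x=cyl(f,(.472,.0445),.205,.335,.27); print("at .118",x[:2]+x[2:]*(.118-.27),"at foot",x[:2]+x[2:]*(.168-.27))
P=cloud(f); im=f["pixels"]
cr=im[145:225,240:300]; cv2.imwrite("pics/side7c.png",cv2.resize(cv2.convertScaleAbs(cr,alpha=1.7),None,fx=7,fy=7,interpolation=cv2.INTER_CUBIC))
E
```

```text
time: 9.22
tool_pos: [0.4711, 0.0441, 0.3649]
tool_rot: [0.395, -0.586, 0.396, 0.586]
contact_force: [0.5, -0.8, -4.1]
gripper_width: 0.318
t 9.225 pos [0.4711 0.0441 0.3649] yawz 111.97 xaxis [-3.e-04 -3.e-04 -1.e+00] F [ 0.53 -0.84 -4.11] M [-0.02   0.    -0.018] w 0.318 j [-0.064 -0.359  1.763 -0.     1.738 -2.018]
delta tool cm [-0.31  0.03 -0.05]
rotvec tool deg [-0.03 -0.01 -0.02] delta in target frame [-0.31  0.03 -0.05]
cyl n 598 axis at z 0.27 [0.4731 0.0454] tilt deg [0.7  0.04] rms mm 1.06
at .118 [0.47126473 0.04531234] at foot [0.4718784  0.04535124]
```

View pics/side7c.png

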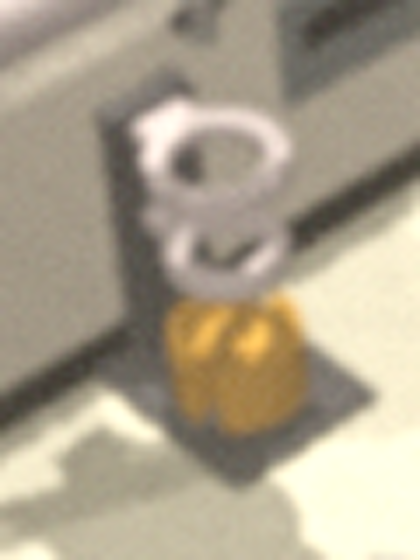

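Run:
```python
from h import *
def brass(f,zlo,zhi,r0,c,rad,color=True):
    P=cloud(f); hsv=cv2.cvtColor(f["pixels"],cv2.COLOR_BGR2HSV)
    m=(P[...,2]>zlo)&(P[...,2]<zhi)&(np.hypot(P[...,0]-c[0],P[...,1]-c[1])<rad)
    if color: m&=(hsv[...,0]>8)&(hsv[...,0]<28)&(hsv[...,1]>100)
    q=P[m]; r=least_squares(lambda p:np.hypot(q[:,0]-p[0],q[:,1]-p[1])-r0,c,loss="soft_l1",f_scale=.001); return len(q),r.x.round(4),round(1000*np.median(abs(r.fun)),2)
for n in ("side0","side5","side7"):
    f=dict(np.load(f"/tmp/{n}.npz")); print(n,brass(f,.009,.031,.025,(.4725,.0445),.035),"rim top z",)
    P=cloud(f); m=(abs(P[...,2]-.115)<.006)&(np.hypot(P[...,0]-.472,P[...,1]-.044)<.033)
    cs,_=cv2.findContours(m.astype(np.uint8),cv2.RETR_CCOMP,cv2.CHAIN_APPROX_NONE)
    for k in cs:
        if len(k)>15: e=cv2.fitEllipse(k); print(len(k),ray(f,*e[0],.118)[:2],e)
f=dict(np.load("/tmp/wrist1.npz"))
# wrist1: pixel circles by color edges
g=cv2.GaussianBlur(f["pixels"],(3,3),0)
hsv=cv2.cvtColor(g,cv2.COLOR_BGR2HSV); 
m=((hsv[...,0]>8)&(hsv[...,0]<28)&(hsv[...,1]>100)).astype(np.uint8); m[:100]=0;m[140:]=0;m[:,:305]=0;m[:,345:]=0
v,u=np.nonzero(m); print("brass disc hull",cv2.minEnclosingCircle(np.c_[u,v].astype(np.float32)),[ray(f,*cv2.minEnclosingCircle(np.c_[u,v].astype(np.float32))[0],z)[:2].round(4) for z in (.068,.078)])
```

```text
side0 (157, array([0.4741, 0.0464]), np.float64(1.68)) rim top z
56 [0.47026952 0.04109595] ((269.918212890625, 167.78778076171875), (14.888140678405762, 22.116533279418945), 93.47166442871094)
32 [0.47127951 0.03956835] ((270.55999755859375, 168.01853942871094), (8.177495956420898, 14.65826416015625), 81.77605438232422)
side5 (155, array([0.4754, 0.0461]), np.float64(1.85)) rim top z
56 [0.47029353 0.04120167] ((269.90966796875, 167.75975036621094), (15.104344367980957, 21.733705520629883), 93.7227554321289)
33 [0.47068601 0.04002383] ((270.2569580078125, 167.98731994628906), (8.370503425598145, 14.463316917419434), 86.14155578613281)
side7 (156, array([0.4741, 0.0461]), np.float64(1.41)) rim top z
57 [0.47038459 0.04123809] ((269.9383239746094, 167.7394561767578), (15.016636848449707, 21.60110855102539), 93.00788879394531)
33 [0.47098815 0.03967618] ((270.4306640625, 168.0305633544922), (8.179788589477539, 14.931276321411133), 84.96556854248047)
brass disc hull ((325.0, 118.5), 13.82941722869873) [array([0.4734, 0.0476]), array([0.4733, 0.0474])]
```

Run:
```python
from h import *
from plant import viewer
f=viewer.grab_frame("wrist"); np.savez("/tmp/wrist7.npz",**f); cv2.imwrite("pics/wrist7.png",f["pixels"])
f2=viewer.grab_frame("top"); np.savez("/tmp/top7.npz",**f2); cv2.imwrite("pics/top7.png",f2["pixels"])
s=dict(np.load("/tmp/side7.npz"))
def proj(f,p):
    T=np.linalg.inv(f["pose"]); c=T[:3,:3]@np.array(p)+T[:3,3]; k=f["K"]@c; return k[:2]/k[2]
x=[.4731,.0454,np.tan(np.radians(.7)),0]
for z in (.3,.2,.168,.118,.035): print(z,proj(s,[x[0]+x[2]*(z-.27),x[1],z]),proj(s,[x[0],x[1],z]))
im=s["pixels"].astype(int); 
for v in (60,80,100,120,140): print(v,im[v,245:290].sum(-1).tolist())
```

```text
0.3 [263.06499994 100.15114472] [262.90429689 100.19512359]
0.2 [266.8550232  138.89703552] [267.20101992 138.78988994]
0.168 [267.95258055 150.11750417] [268.44457817 149.95999327]
0.118 [269.56979495 166.65049307] [270.27631909 166.41337232]
0.035 [272.01979011 191.69710575] [273.04994752 191.32713579]
60 [256, 234, 213, 197, 175, 153, 160, 146, 146, 147, 149, 140, 146, 149, 166, 198, 186, 153, 128, 103, 98, 107, 94, 100, 152, 289, 403, 437, 444, 445, 444, 443, 443, 441, 441, 435, 439, 445, 440, 439, 437, 438, 434, 441, 444]
80 [365, 364, 362, 361, 364, 365, 355, 351, 356, 339, 297, 253, 251, 254, 267, 271, 271, 262, 266, 259, 246, 256, 325, 404, 435, 446, 442, 441, 442, 443, 442, 445, 419, 345, 267, 224, 229, 225, 226, 247, 325, 405, 443, 439, 439]
100 [288, 305, 332, 350, 353, 365, 374, 373, 371, 371, 373, 362, 319, 275, 250, 260, 267, 266, 270, 272, 262, 255, 251, 250, 288, 332, 334, 290, 234, 213, 207, 218, 273, 373, 431, 450, 451, 453, 451, 456, 453, 449, 453, 450, 446]
120 [435, 434, 439, 449, 447, 449, 450, 450, 422, 323, 185, 127, 119, 125, 170, 229, 256, 270, 269, 266, 264, 271, 258, 255, 237, 274, 319, 343, 331, 328, 360, 397, 424, 436, 443, 444, 444, 444, 440, 430, 425, 420, 410, 401, 393]
140 [427, 428, 426, 425, 417, 398, 387, 377, 364, 346, 325, 302, 285, 271, 267, 255, 255, 249, 260, 268, 276, 277, 277, 269, 265, 254, 246, 251, 286, 312, 313, 316, 307, 307, 294, 284, 274, 275, 272, 275, 270, 264, 246, 244, 225]
```

View pics/wrist7.png

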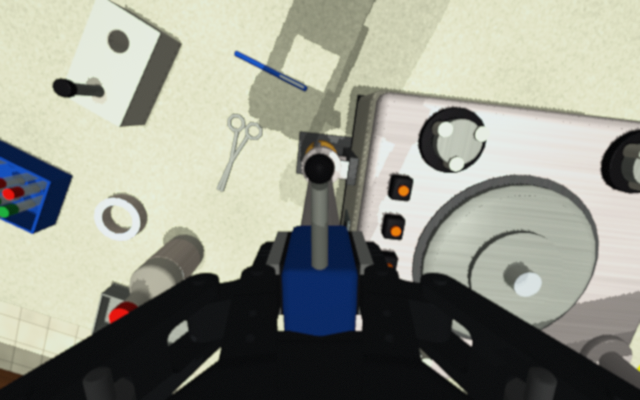

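View pics/side7.png

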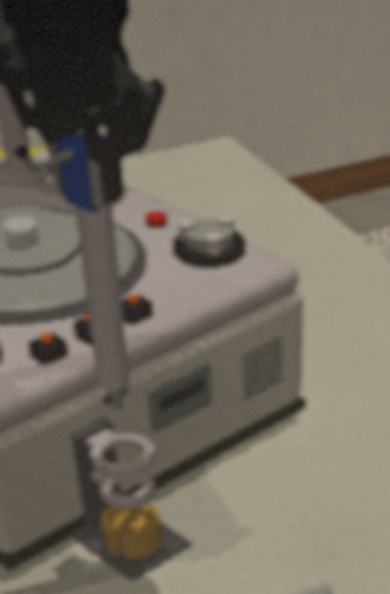

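Run:
```python
from h import *
f=dict(np.load("/tmp/wrist7.npz")); im=f["pixels"]
cv2.imwrite("pics/w7c.png",cv2.resize(cv2.convertScaleAbs(im[120:210,280:370],alpha=1.5),None,fx=6.5,fy=6.5,interpolation=cv2.INTER_CUBIC))
f=dict(np.load("/tmp/top7.npz")); im=f["pixels"]
cv2.imwrite("pics/t7c.png",cv2.resize(cv2.convertScaleAbs(im[170:260,200:300],alpha=1.7),None,fx=6,fy=6,interpolation=cv2.INTER_CUBIC))
```

```text
(no output)
```

View pics/w7c.png

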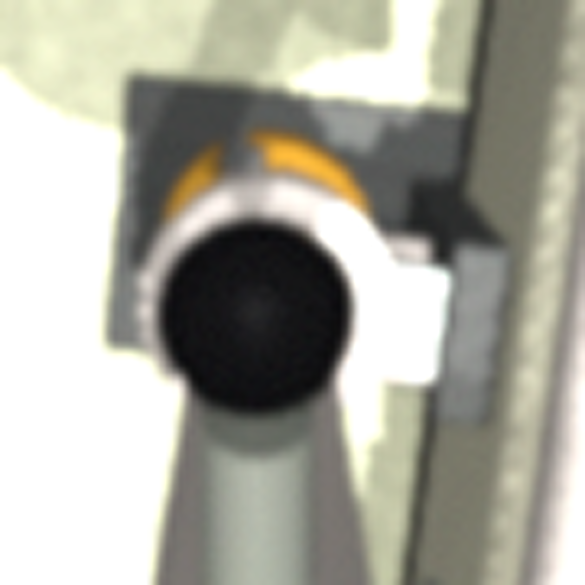

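View pics/t7c.png

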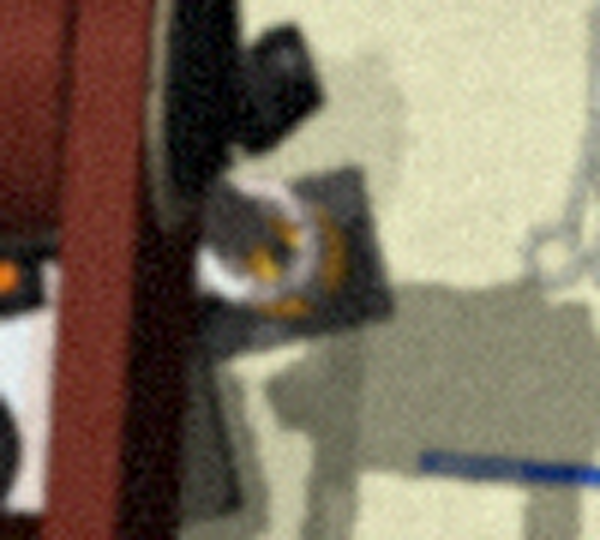

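Run:
```python
from h import *
goto([.4733,.0456,.325],112)
```

```text
t 9.375 pos [0.4711 0.0438 0.3649] yawz 111.94 xaxis [ 0.e+00 -1.e-04 -1.e+00] F [-0.29 -0.66 -4.02] M [-0.016 -0.018 -0.049] w 0.322 j [-0.065 -0.36   1.763 -0.     1.738 -2.018]
delta tool cm [ 3.99 -0.27  0.08]
rotvec tool deg [-0.06 -0.01 -0.  ] delta in target frame [ 3.99 -0.27  0.08]
```

```bash
python3 -m inch '[{"fingers":-1,"delta_pos":[1,-0.27,0.08],"twist":[0,0,0]},{"fingers":-1,"delta_pos":[1.5,0,0],"twist":[0,0,0]},{"fingers":-1,"delta_pos":[1.4,0,0],"twist":[0,0,0]},{"fingers":-1,"delta_pos":[0,0,0],"twist":[0,0,0]},{"fingers":-1,"delta_pos":[0,0,0],"twist":[0,0,0]}]'
python3 - <<'E'
from h import *
from plant import viewer
goto([.4733,.0456,.325],112)
f=viewer.grab_frame("side"); np.savez("/tmp/side8.npz",**f)
x=cyl(f,(.473,.0465),.165,.295,.23)
cv2.imwrite("pics/side8.png",cv2.resize(cv2.convertScaleAbs(f["pixels"][130:210,240:310],alpha=1.6),None,fx=7,fy=7,interpolation=cv2.INTER_CUBIC))
E
```

```text
time: 10.0
tool_pos: [0.4734, 0.0457, 0.326]
tool_rot: [-0.396, 0.586, -0.396, -0.586]
contact_force: [0.0, -1.1, -3.4]
gripper_width: 0.318
t 10.0 pos [0.4734 0.0457 0.326 ] yawz 111.95 xaxis [ 1.e-04 -0.e+00 -1.e+00] F [ 0.04 -1.14 -3.44] M [ 0.051 -0.038 -0.008] w 0.318 j [-0.06  -0.351  1.82   0.     1.673 -2.014]
delta tool cm [ 0.1   0.01 -0.01]
rotvec tool deg [-0.05 -0.    0.01] delta in target frame [ 0.1   0.01 -0.01]
cyl n 546 axis at z 0.23 [0.4753 0.047 ] tilt deg [0.65 0.03] rms mm 1.09
```

View pics/side8.png

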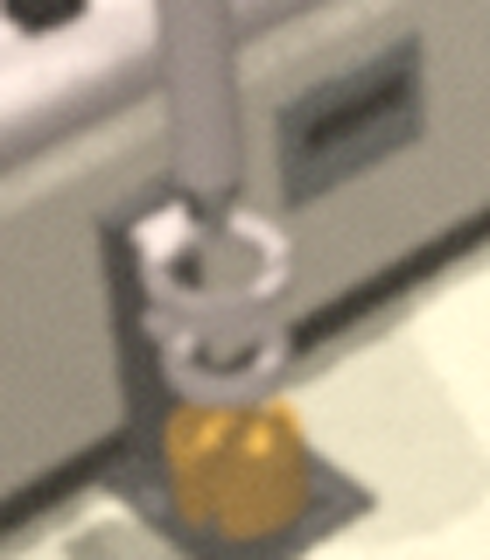

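```bash
python3 -m inch '[{"fingers":-1,"delta_pos":[0.6,0,0],"twist":[0,0,0]},{"fingers":-1,"delta_pos":[0.8,0,0],"twist":[0,0,0]},{"fingers":-1,"delta_pos":[0.8,0,0],"twist":[0,0,0]}]'
python3 -m inch '[{"fingers":-1,"delta_pos":[0.8,0,0],"twist":[0,0,0]},{"fingers":-1,"delta_pos":[0.8,0,0],"twist":[0,0,0]},{"fingers":-1,"delta_pos":[0.3,0,0],"twist":[0,0,0]},{"fingers":-1,"delta_pos":[0,0,0],"twist":[0,0,0]}]'
python3 - <<'E'
from h import *
from plant import viewer
goto([.4733,.0456,.285],112)
f=viewer.grab_frame("side"); np.savez("/tmp/side9.npz",**f)
cv2.imwrite("pics/side9.png",cv2.resize(cv2.convertScaleAbs(f["pixels"][130:210,240:310],alpha=1.6),None,fx=7,fy=7,interpolation=cv2.INTER_CUBIC))
E
```

```text
time: 10.42
tool_pos: [0.4732, 0.0457, 0.3032]
tool_rot: [0.396, -0.586, 0.396, 0.586]
contact_force: [-0.8, 0.2, -4.1]
gripper_width: 0.326
time: 10.92
tool_pos: [0.4733, 0.0457, 0.2846]
tool_rot: [0.396, -0.586, 0.396, 0.586]
contact_force: [-1.0, 0.5, -5.1]
gripper_width: 0.318
t 10.925 pos [0.4733 0.0457 0.2846] yawz 111.95 xaxis [-5.e-04  1.e-04 -1.e+00] F [-1.02  0.45 -5.06] M [-0.045 -0.017  0.018] w 0.318 j [-0.06  -0.342  1.88   0.     1.604 -2.014]
delta tool cm [-0.04  0.   -0.01]
rotvec tool deg [-0.05  0.01 -0.02] delta in target frame [-0.04  0.   -0.01]
```

View pics/side9.png

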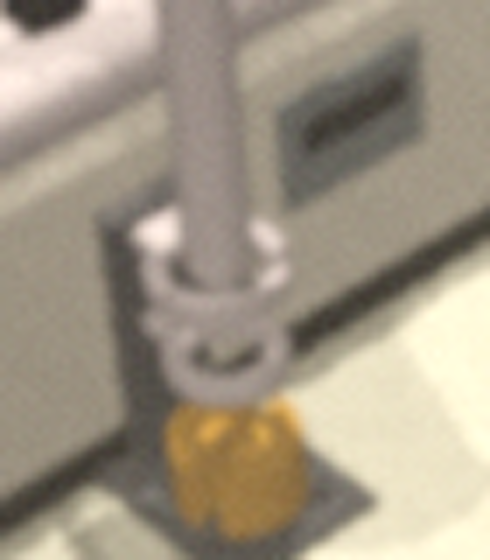

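```bash
python3 -m inch '[{"fingers":-1,"delta_pos":[0.4,0,0],"twist":[0,0,0]},{"fingers":-1,"delta_pos":[0.4,0,0],"twist":[0,0,0]},{"fingers":-1,"delta_pos":[0.3,0,0],"twist":[0,0,0]}]'; python3 -m inch '[{"fingers":-1,"delta_pos":[0.2,0,0],"twist":[0,0,0]},{"fingers":-1,"delta_pos":[0.2,0,0],"twist":[0,0,0]}]';python3 -m inch '[{"fingers":-1,"delta_pos":[0.2,0,0],"twist":[0,0,0]},{"fingers":-1,"delta_pos":[0.1,0,0],"twist":[0,0,0]}]'
```

```text
time: 11.35
tool_pos: [0.4732, 0.0457, 0.2735]
tool_rot: [0.396, -0.586, 0.396, 0.586]
contact_force: [0.5, -0.6, -3.2]
gripper_width: 0.321
time: 11.6
tool_pos: [0.4734, 0.0457, 0.2698]
tool_rot: [-0.396, 0.586, -0.396, -0.586]
contact_force: [-0.3, -0.0, -3.9]
gripper_width: 0.321
time: 11.85
tool_pos: [0.4733, 0.0457, 0.2668]
tool_rot: [0.396, -0.586, 0.396, 0.586]
contact_force: [-1.0, 0.2, -4.4]
gripper_width: 0.317
```

Approaching the key at the mid-ring mouth; look, then small steps.

```bash
python3 -m inch '[{"fingers":-1,"delta_pos":[0.1,0,0],"twist":[0,0,0]},{"fingers":-1,"delta_pos":[0.1,0,0],"twist":[0,0,0]}]'; python3 -m inch '[{"fingers":-1,"delta_pos":[0.1,0,0],"twist":[0,0,0]},{"fingers":-1,"delta_pos":[0.1,0,0],"twist":[0,0,0]}]';python3 -m inch '[{"fingers":-1,"delta_pos":[0.1,0,0],"twist":[0,0,0]},{"fingers":-1,"delta_pos":[0.1,0,0],"twist":[0,0,0]}]'
python3 - <<'E'
from h import *
from plant import viewer
goto([.4733,.0456,.249],112)
f=viewer.grab_frame("side"); np.savez("/tmp/side10.npz",**f)
cv2.imwrite("pics/side10.png",cv2.resize(cv2.convertScaleAbs(f["pixels"][150:205,250:295],alpha=1.6),None,fx=10,fy=10,interpolation=cv2.INTER_CUBIC))
E
```

```text
time: 12.1
tool_pos: [0.4734, 0.0457, 0.2649]
tool_rot: [-0.396, 0.586, -0.396, -0.586]
contact_force: [0.2, 0.0, -3.6]
gripper_width: 0.324
time: 12.35
tool_pos: [0.4734, 0.0457, 0.2629]
tool_rot: [-0.396, 0.586, -0.396, -0.586]
contact_force: [-0.9, 0.4, -4.1]
gripper_width: 0.323
time: 12.6
tool_pos: [0.4733, 0.0457, 0.2608]
tool_rot: [0.396, -0.586, 0.396, 0.586]
contact_force: [0.4, 0.3, -4.8]
gripper_width: 0.322
t 12.6 pos [0.4733 0.0457 0.2608] yawz 111.96 xaxis [-0.  0. -1.] F [ 0.44  0.32 -4.76] M [-0.03   0.012 -0.003] w 0.322 j [-0.06  -0.333  1.912  0.     1.563 -2.014]
delta tool cm [ 1.18  0.01 -0.01]
rotvec tool deg [-0.04  0.   -0.  ] delta in target frame [ 1.18  0.01 -0.01]
```

View pics/side10.png

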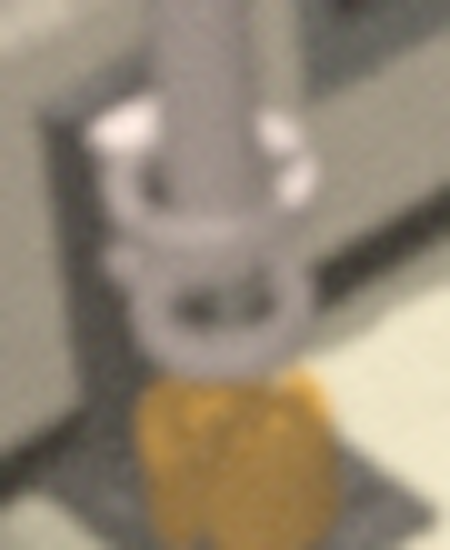

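```bash
python3 -m inch '[{"fingers":-1,"delta_pos":[0.2,0,0],"twist":[0,0,0]},{"fingers":-1,"delta_pos":[0.2,0,0],"twist":[0,0,0]},{"fingers":-1,"delta_pos":[0.2,0,0],"twist":[0,0,0]},{"fingers":-1,"delta_pos":[0.2,0,0],"twist":[0,0,0]}]'; python3 -m inch '[{"fingers":-1,"delta_pos":[0.1,0,0],"twist":[0,0,0]},{"fingers":-1,"delta_pos":[0.1,0,0],"twist":[0,0,0]}]';python3 -m inch '[{"fingers":-1,"delta_pos":[0.1,0,0],"twist":[0,0,0]},{"fingers":-1,"delta_pos":[0.1,0,0],"twist":[0,0,0]}]';python3 -m inch '[{"fingers":-1,"delta_pos":[0.1,0,0],"twist":[0,0,0]},{"fingers":-1,"delta_pos":[0.1,0,0],"twist":[0,0,0]}]'
```

```text
time: 13.15
tool_pos: [0.4733, 0.0457, 0.2527]
tool_rot: [0.396, -0.586, 0.396, 0.586]
contact_force: [0.5, 0.8, -4.2]
gripper_width: 0.321
time: 13.4
tool_pos: [0.4734, 0.0457, 0.2509]
tool_rot: [-0.396, 0.586, -0.396, -0.586]
contact_force: [-0.9, 0.3, -4.8]
gripper_width: 0.322
time: 13.65
tool_pos: [0.4734, 0.0457, 0.2489]
tool_rot: [-0.396, 0.586, -0.396, -0.586]
contact_force: [0.2, -0.2, -3.9]
gripper_width: 0.319
time: 13.9
tool_pos: [0.4734, 0.0457, 0.2468]
tool_rot: [0.396, -0.586, 0.396, 0.586]
contact_force: [-0.7, -0.7, -4.4]
gripper_width: 0.32
```

```bash
for i in 1; do python3 -m inch '[{"fingers":-1,"delta_pos":[0.1,0,0],"twist":[0,0,0]},{"fingers":-1,"delta_pos":[0.1,0,0],"twist":[0,0,0]}]'; done; python3 -m inch '[{"fingers":-1,"delta_pos":[0.2,0,0],"twist":[0,0,0]},{"fingers":-1,"delta_pos":[0.2,0,0],"twist":[0,0,0]}]'; python3 -m inch '[{"fingers":-1,"delta_pos":[0.2,0,0],"twist":[0,0,0]},{"fingers":-1,"delta_pos":[0.2,0,0],"twist":[0,0,0]}]'; python3 -m inch '[{"fingers":-1,"delta_pos":[0.2,0,0],"twist":[0,0,0]},{"fingers":-1,"delta_pos":[0.1,0,0],"twist":[0,0,0]}]'
python3 - <<'E'
from h import *
goto([.4733,.0456,.2215],112)
E
```

```text
time: 14.15
tool_pos: [0.4734, 0.0457, 0.2449]
tool_rot: [-0.396, 0.586, -0.396, -0.586]
contact_force: [0.4, 0.5, -3.9]
gripper_width: 0.319
time: 14.4
tool_pos: [0.4733, 0.0457, 0.2407]
tool_rot: [0.396, -0.586, 0.396, 0.586]
contact_force: [-0.0, -1.4, -3.2]
gripper_width: 0.322
time: 14.65
tool_pos: [0.4733, 0.0457, 0.2368]
tool_rot: [0.396, -0.586, 0.396, 0.586]
contact_force: [-0.2, 0.3, -4.0]
gripper_width: 0.319
time: 14.9
tool_pos: [0.4733, 0.0457, 0.2337]
tool_rot: [0.396, -0.586, 0.396, 0.586]
contact_force: [0.1, -0.3, -4.1]
gripper_width: 0.318
t 14.9 pos [0.4733 0.0457 0.2337] yawz 111.96 xaxis [-2.e-04 -0.e+00 -1.e+00] F [ 0.09 -0.26 -4.13] M [ 0.012  0.041 -0.033] w 0.318 j [-0.06  -0.319  1.946 -0.     1.515 -2.014]
delta tool cm [ 1.22  0.   -0.01]
rotvec tool deg [-0.04  0.   -0.01] delta in target frame [ 1.22  0.   -0.01]
```

Now into the foot ring, 1 mm at a time.

```bash
R='[{"fingers":-1,"delta_pos":[0.1,0,0],"twist":[0,0,0]},{"fingers":-1,"delta_pos":[0,0,0],"twist":[0,0,0]}]'; python3 -m inch '[{"fingers":-1,"delta_pos":[0.1,0,0],"twist":[0,0,0]}]'; python3 -m inch '[{"fingers":-1,"delta_pos":[0.1,0,0],"twist":[0,0,0]}]'; python3 -m inch '[{"fingers":-1,"delta_pos":[0.1,0,0],"twist":[0,0,0]}]'; python3 -m inch '[{"fingers":-1,"delta_pos":[0.05,0,0],"twist":[0,0,0]},{"fingers":-1,"delta_pos":[0.05,0,0],"twist":[0,0,0]}]'
```

```text
time: 15.02
tool_pos: [0.4734, 0.0457, 0.2329]
tool_rot: [-0.396, 0.586, -0.396, -0.586]
contact_force: [0.2, -0.2, -3.9]
gripper_width: 0.32
time: 15.15
tool_pos: [0.4734, 0.0457, 0.2319]
tool_rot: [-0.396, 0.586, -0.396, -0.586]
contact_force: [0.4, -0.0, -4.1]
gripper_width: 0.324
time: 15.28
tool_pos: [0.4734, 0.0457, 0.2309]
tool_rot: [-0.396, 0.586, -0.396, -0.586]
contact_force: [-0.0, 0.2, -4.5]
gripper_width: 0.318
time: 15.52
tool_pos: [0.4734, 0.0457, 0.2299]
tool_rot: [-0.396, 0.586, -0.396, -0.586]
contact_force: [0.1, 1.1, -3.3]
gripper_width: 0.321
```

```bash
python3 -m inch '[{"fingers":-1,"delta_pos":[0.1,0,0],"twist":[0,0,0]}]'; python3 -m inch '[{"fingers":-1,"delta_pos":[0.1,0,0],"twist":[0,0,0]}]'; python3 -m inch '[{"fingers":-1,"delta_pos":[0.1,0,0],"twist":[0,0,0]}]'; python3 -m inch '[{"fingers":-1,"delta_pos":[0.1,0,0],"twist":[0,0,0]}]'
python3 - <<'E'
from h import *
goto([.4733,.0456,.2215],112)
E
```

```text
time: 15.65
tool_pos: [0.4734, 0.0457, 0.2289]
tool_rot: [-0.396, 0.586, -0.396, -0.586]
contact_force: [-0.5, -0.1, -3.8]
gripper_width: 0.324
time: 15.78
tool_pos: [0.4734, 0.0457, 0.2279]
tool_rot: [-0.396, 0.586, -0.396, -0.586]
contact_force: [-0.2, -1.5, -3.7]
gripper_width: 0.321
time: 15.9
tool_pos: [0.4733, 0.0457, 0.2268]
tool_rot: [0.396, -0.586, 0.396, 0.586]
contact_force: [-0.4, -0.4, -3.7]
gripper_width: 0.321
time: 16.02
tool_pos: [0.4733, 0.0457, 0.2259]
tool_rot: [0.396, -0.586, 0.396, 0.586]
contact_force: [0.2, -0.0, -3.3]
gripper_width: 0.319
t 16.025 pos [0.4733 0.0457 0.2259] yawz 111.96 xaxis [-1.e-04 -0.e+00 -1.e+00] F [ 0.16 -0.03 -3.28] M [-0.006 -0.014  0.02 ] w 0.319 j [-0.06  -0.315  1.955 -0.     1.501 -2.014]
delta tool cm [ 0.44  0.01 -0.01]
rotvec tool deg [-0.04  0.   -0.  ] delta in target frame [ 0.44  0.01 -0.01]
```

```bash
python3 -m inch '[{"fingers":-1,"delta_pos":[0.1,0,0],"twist":[0,0,0]}]'; python3 -m inch '[{"fingers":-1,"delta_pos":[0.1,0,0],"twist":[0,0,0]}]'; python3 -m inch '[{"fingers":-1,"delta_pos":[0.05,0,0],"twist":[0,0,0]}]'; python3 -m inch '[{"fingers":-1,"delta_pos":[0.05,0,0],"twist":[0,0,0]}]'
```

```text
time: 16.15
tool_pos: [0.4733, 0.0457, 0.2248]
tool_rot: [0.396, -0.586, 0.396, 0.586]
contact_force: [-0.1, -0.4, -4.4]
gripper_width: 0.321
time: 16.27
tool_pos: [0.4733, 0.0457, 0.2239]
tool_rot: [-0.396, 0.586, -0.396, -0.586]
contact_force: [0.6, 0.4, -3.4]
gripper_width: 0.319
time: 16.4
tool_pos: [0.4733, 0.0457, 0.2233]
tool_rot: [0.396, -0.586, 0.396, 0.586]
contact_force: [-0.7, -0.2, -4.4]
gripper_width: 0.318
time: 16.52
tool_pos: [0.4733, 0.0457, 0.2229]
tool_rot: [0.396, -0.586, 0.396, 0.586]
contact_force: [0.1, 0.4, -3.8]
gripper_width: 0.321
```

```bash
python3 -m inch '[{"fingers":-1,"delta_pos":[0.05,0,0],"twist":[0,0,0]}]'; python3 -m inch '[{"fingers":-1,"delta_pos":[0.05,0,0],"twist":[0,0,0]}]'
```

```text
time: 16.65
tool_pos: [0.4734, 0.0457, 0.2224]
tool_rot: [0.396, -0.586, 0.396, 0.586]
contact_force: [0.4, -0.2, -3.5]
gripper_width: 0.321
time: 16.77
tool_pos: [0.4734, 0.0457, 0.2219]
tool_rot: [-0.396, 0.586, -0.396, -0.586]
contact_force: [-0.6, 0.7, -4.0]
gripper_width: 0.325
```

```bash
python3 -m inch '[{"fingers":-1,"delta_pos":[0.05,0,0],"twist":[0,0,0]}]'; python3 -m inch '[{"fingers":-1,"delta_pos":[0.05,0,0],"twist":[0,0,0]}]'; python3 -m inch '[{"fingers":-1,"delta_pos":[0.05,0,0],"twist":[0,0,0]}]'
```

```text
time: 16.9
tool_pos: [0.4733, 0.0457, 0.2214]
tool_rot: [0.396, -0.586, 0.396, 0.586]
contact_force: [-0.6, 0.1, -3.7]
gripper_width: 0.321
time: 17.02
tool_pos: [0.4734, 0.0457, 0.2209]
tool_rot: [-0.396, 0.586, -0.396, -0.586]
contact_force: [0.0, 0.6, -3.5]
gripper_width: 0.324
time: 17.15
tool_pos: [0.4734, 0.0457, 0.2207]
tool_rot: [-0.396, 0.586, -0.396, -0.586]
contact_force: [-1.3, 0.2, -1.5]
gripper_width: 0.323
```

```bash
python3 -m inch '[{"fingers":-1,"delta_pos":[0.05,0,0],"twist":[0,0,0]}]'; python3 -m inch '[{"fingers":-1,"delta_pos":[0.05,0,0],"twist":[0,0,0]}]'
```

```text
time: 17.27
tool_pos: [0.4735, 0.0457, 0.2206]
tool_rot: [-0.396, 0.586, -0.396, -0.586]
contact_force: [-1.1, 0.2, 0.4]
gripper_width: 0.321
time: 17.4
tool_pos: [0.4736, 0.0458, 0.2205]
tool_rot: [-0.396, 0.586, -0.395, -0.586]
contact_force: [-1.0, 0.5, 3.5]
gripper_width: 0.317
```

```bash
python3 -m inch '[{"fingers":-1,"delta_pos":[0,0,0],"twist":[-3,0,0]},{"fingers":-1,"delta_pos":[0,0,0],"twist":[-3,0,0]}]'; python3 -m inch '[{"fingers":-1,"delta_pos":[0,0,0],"twist":[-3,0,0]},{"fingers":-1,"delta_pos":[0,0,0],"twist":[-3,0,0]}]'; python3 -m inch '[{"fingers":-1,"delta_pos":[0,0,0],"twist":[-2,0,0]}]'; python3 -m inch '[{"fingers":-1,"delta_pos":[0,0,0],"twist":[-1.5,0,0]}]'
python3 - <<'E'
from h import *
goto([.4733,.0456,.2215],130.5)
E
```

```text
time: 17.65
tool_pos: [0.4737, 0.0455, 0.2204]
tool_rot: [-0.364, 0.607, -0.364, -0.606]
contact_force: [-1.5, 0.1, 0.8]
gripper_width: 0.32
time: 17.9
tool_pos: [0.4737, 0.0454, 0.2203]
tool_rot: [-0.332, 0.625, -0.332, -0.624]
contact_force: [-0.1, -0.7, 1.0]
gripper_width: 0.317
time: 18.02
tool_pos: [0.4737, 0.0455, 0.2201]
tool_rot: [-0.321, 0.631, -0.321, -0.63]
contact_force: [-1.1, -0.3, 1.3]
gripper_width: 0.322
time: 18.15
tool_pos: [0.4734, 0.0458, 0.2191]
tool_rot: [-0.313, 0.634, -0.313, -0.634]
contact_force: [0.1, 0.2, -5.4]
gripper_width: 0.318
t 18.15 pos [0.4734 0.0458 0.2191] yawz 127.52 xaxis [ 2.e-04  3.e-04 -1.e+00] F [ 0.07  0.17 -5.37] M [ 0.016 -0.044  0.017] w 0.318 j [-0.06  -0.311  1.963  0.     1.489 -2.286]
delta tool cm [-0.24  0.02 -0.01]
rotvec tool deg [-2.98  0.01  0.02] delta in target frame [-0.24  0.02 -0.01]
```

```bash
python3 -m inch '[{"fingers":-1,"delta_pos":[0.05,0,0],"twist":[-1.5,0,0]}]'; python3 -m inch '[{"fingers":-1,"delta_pos":[0.05,0,0],"twist":[-1.5,0,0]}]'
python3 - <<'E'
from h import *
goto([.4733,.0456,.2051],130.5)
E
python3 -m inch '[{"fingers":-1,"delta_pos":[0.1,0,0],"twist":[0,0,0]}]'; python3 -m inch '[{"fingers":-1,"delta_pos":[0.1,0,0],"twist":[0,0,0]}]'
python3 - <<'E'
from h import *
goto([.4733,.0456,.2051],130.5)
E
```

```text
time: 18.27
tool_pos: [0.473, 0.0459, 0.218]
tool_rot: [0.304, -0.638, 0.304, 0.639]
contact_force: [-0.3, -0.1, -4.7]
gripper_width: 0.321
time: 18.4
tool_pos: [0.4731, 0.0458, 0.2176]
tool_rot: [0.296, -0.642, 0.296, 0.643]
contact_force: [-0.4, -0.7, -4.8]
gripper_width: 0.318
t 18.4 pos [0.4731 0.0458 0.2176] yawz 130.55 xaxis [-1.e-03  3.e-04 -1.e+00] F [-0.37 -0.67 -4.79] M [-0.036 -0.009  0.023] w 0.318 j [-0.06  -0.31   1.965  0.     1.487 -2.339]
delta tool cm [ 1.25 -0.   -0.04]
rotvec tool deg [ 0.05  0.05 -0.03] delta in target frame [ 1.25 -0.   -0.03]
time: 18.52
tool_pos: [0.4732, 0.0458, 0.217]
tool_rot: [0.296, -0.642, 0.296, 0.642]
contact_force: [0.2, -1.0, -3.7]
gripper_width: 0.323
time: 18.65
tool_pos: [0.4733, 0.0458, 0.2162]
tool_rot: [0.296, -0.642, 0.296, 0.642]
contact_force: [-0.4, 0.4, -3.9]
gripper_width: 0.321
t 18.65 pos [0.4733 0.0458 0.2162] yawz 130.45 xaxis [-2.e-04  1.e-04 -1.e+00] F [-0.43  0.44 -3.93] M [-0.064 -0.002 -0.052] w 0.321 j [-0.06  -0.309  1.967  0.     1.484 -2.337]
delta tool cm [ 1.11  0.01 -0.01]
rotvec tool deg [-0.05  0.01 -0.  ] delta in target frame [ 1.11  0.01 -0.01]
```

Free sinking. Home should be at about TCP z 0.205.

```bash
python3 -m inch '[{"fingers":-1,"delta_pos":[0.1,0,0],"twist":[0,0,0]},{"fingers":-1,"delta_pos":[0.1,0,0],"twist":[0,0,0]}]'; python3 -m inch '[{"fingers":-1,"delta_pos":[0.1,0,0],"twist":[0,0,0]},{"fingers":-1,"delta_pos":[0.1,0,0],"twist":[0,0,0]}]'; python3 -m inch '[{"fingers":-1,"delta_pos":[0.1,0,0],"twist":[0,0,0]},{"fingers":-1,"delta_pos":[0.1,0,0],"twist":[0,0,0]}]';  python3 -m inch '[{"fingers":-1,"delta_pos":[0.1,0,0],"twist":[0,0,0]},{"fingers":-1,"delta_pos":[0.1,0,0],"twist":[0,0,0]}]'
python3 - <<'E'
from h import *
goto([.4733,.0456,.2051],130.5)
E
```

```text
time: 18.9
tool_pos: [0.4734, 0.0457, 0.2143]
tool_rot: [-0.296, 0.642, -0.296, -0.642]
contact_force: [-1.3, 0.1, -5.1]
gripper_width: 0.319
time: 19.15
tool_pos: [0.4734, 0.0457, 0.2124]
tool_rot: [-0.296, 0.642, -0.296, -0.642]
contact_force: [-0.5, -0.3, -3.9]
gripper_width: 0.322
time: 19.4
tool_pos: [0.4734, 0.0457, 0.2104]
tool_rot: [-0.296, 0.642, -0.296, -0.642]
contact_force: [0.2, -0.1, -4.0]
gripper_width: 0.32
time: 19.65
tool_pos: [0.4734, 0.0457, 0.2084]
tool_rot: [-0.296, 0.642, -0.296, -0.642]
contact_force: [-1.2, 0.3, -4.8]
gripper_width: 0.32
t 19.65 pos [0.4734 0.0457 0.2084] yawz 130.46 xaxis [ 0.e+00 -1.e-04 -1.e+00] F [-1.17  0.28 -4.77] M [-0.025  0.013  0.034] w 0.32 j [-0.06  -0.303  1.976 -0.     1.469 -2.337]
delta tool cm [ 0.33  0.01 -0.  ]
rotvec tool deg [-0.04 -0.   -0.  ] delta in target frame [ 0.33  0.01 -0.  ]
```

```bash
python3 -m inch '[{"fingers":-1,"delta_pos":[0.1,0,0],"twist":[0,0,0]},{"fingers":-1,"delta_pos":[0.1,0,0],"twist":[0,0,0]}]'; python3 -m inch '[{"fingers":-1,"delta_pos":[0.05,0,0],"twist":[0,0,0]}]'; python3 -m inch '[{"fingers":-1,"delta_pos":[0.05,0,0],"twist":[0,0,0]}]';  python3 -m inch '[{"fingers":-1,"delta_pos":[0.05,0,0],"twist":[0,0,0]}]'; python3 -m inch '[{"fingers":-1,"delta_pos":[0.05,0,0],"twist":[0,0,0]}]'
```

```text
time: 19.9
tool_pos: [0.4734, 0.0457, 0.2063]
tool_rot: [-0.296, 0.642, -0.296, -0.642]
contact_force: [-0.7, -0.2, -4.7]
gripper_width: 0.32
time: 20.02
tool_pos: [0.4733, 0.0457, 0.2058]
tool_rot: [0.296, -0.642, 0.296, 0.642]
contact_force: [0.1, -0.5, -3.9]
gripper_width: 0.319
time: 20.15
tool_pos: [0.4734, 0.0457, 0.2054]
tool_rot: [0.296, -0.642, 0.296, 0.642]
contact_force: [0.4, 0.3, -4.2]
gripper_width: 0.317
time: 20.27
tool_pos: [0.4734, 0.0457, 0.2052]
tool_rot: [-0.296, 0.642, -0.296, -0.642]
contact_force: [0.2, 0.3, -1.3]
gripper_width: 0.321
time: 20.4
tool_pos: [0.4735, 0.0458, 0.2052]
tool_rot: [-0.296, 0.642, -0.296, -0.642]
contact_force: [-1.4, 1.0, 0.3]
gripper_width: 0.318
```

```bash
python3 -m inch '[{"fingers":-1,"delta_pos":[-0.05,0,0],"twist":[0,0,0]},{"fingers":-0.5,"delta_pos":[0,0,0],"twist":[0,0,0]},{"fingers":-0.3,"delta_pos":[0,0,0],"twist":[0,0,0]},{"fingers":-0.2,"delta_pos":[0,0,0],"twist":[0,0,0]},{"fingers":0,"delta_pos":[0,0,0],"twist":[0,0,0]}]'; python3 -m inch '[{"fingers":0.1,"delta_pos":[0,0,0],"twist":[0,0,0]},{"fingers":0.1,"delta_pos":[0,0,0],"twist":[0,0,0]}]'
python3 - <<'E'
from h import *
from plant import viewer
goto([.4733,.0456,.2051],130.5)
f=viewer.grab_frame("side"); np.savez("/tmp/side11.npz",**f)
x=cyl(f,(.4738,.046),.125,.185,.15)
cv2.imwrite("pics/side11.png",cv2.resize(cv2.convertScaleAbs(f["pixels"][80:210,220:320],alpha=1.6),None,fx=5,fy=4.5,interpolation=cv2.INTER_CUBIC))
f=viewer.grab_frame("wrist");cv2.imwrite("pics/wrist11.png",f["pixels"])
E
```

```text
time: 21.02
tool_pos: [0.4736, 0.0457, 0.2053]
tool_rot: [-0.296, 0.642, -0.296, -0.642]
contact_force: [0.7, 0.4, 0.1]
gripper_width: 0.5
time: 21.28
tool_pos: [0.4734, 0.0457, 0.2049]
tool_rot: [-0.296, 0.642, -0.296, -0.642]
contact_force: [0.1, -0.0, -0.1]
gripper_width: 0.549
t 21.275 pos [0.4734 0.0457 0.2049] yawz 130.46 xaxis [ 1.e-04 -0.e+00 -1.e+00] F [ 0.08 -0.01 -0.12] M [-0.024  0.001 -0.02 ] w 0.549 j [-0.06  -0.301  1.979  0.     1.463 -2.337]
delta tool cm [-0.02  0.02 -0.  ]
rotvec tool deg [-0.04 -0.    0.  ] delta in target frame [-0.02  0.02 -0.  ]
cyl n 211 axis at z 0.15 [0.4746 0.0473] tilt deg [ 0.32 -0.14] rms mm 1.15
```

View pics/side11.png

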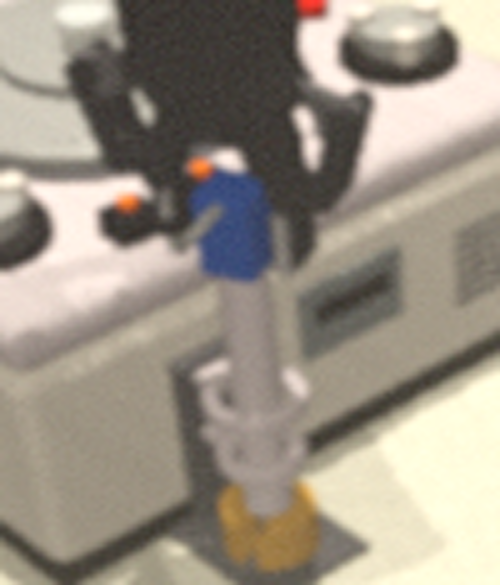

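View pics/wrist11.png

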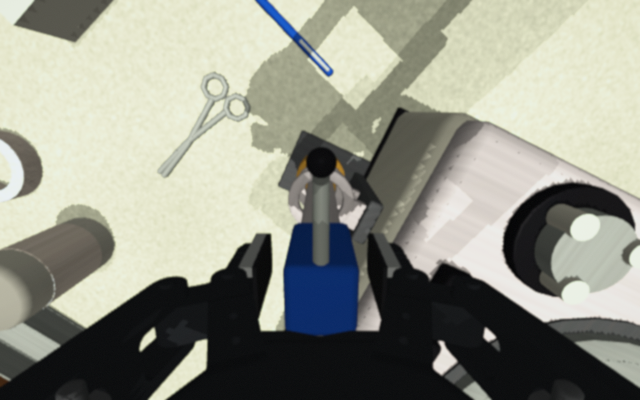

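```bash
python3 -m inch '[{"fingers":0.1,"delta_pos":[-0.5,0,0],"twist":[0,0,0]},{"fingers":0.1,"delta_pos":[-1,0,0],"twist":[0,0,0]},{"fingers":0.1,"delta_pos":[-1.5,0,0],"twist":[0,0,0]},{"fingers":0.1,"delta_pos":[-2,0,0],"twist":[0,0,0]},{"fingers":0.1,"delta_pos":[-3,0,0],"twist":[0,0,0]}]'; python3 -m inch '[{"fingers":0.1,"delta_pos":[-4,0,0],"twist":[0,0,0]},{"fingers":0.1,"delta_pos":[-4,0,0],"twist":[0,0,0]},{"fingers":0.1,"delta_pos":[0,0,0],"twist":[0,0,0]}]'
python3 - <<'E'
from h import *
from plant import viewer
info()
f=viewer.grab_frame("side"); P=cloud(f); cv2.imwrite("pics/side12.png",f["pixels"])
cyl(f,(.4738,.046),.125,.19,.15)
hsv=cv2.cvtColor(f["pixels"],cv2.COLOR_BGR2HSV)
m=(hsv[...,0]>100)&(hsv[...,0]<130)&(hsv[...,1]>120)&(np.hypot(P[...,0]-.473,P[...,1]-.046)<.04)&(P[...,2]>.15)
q=P[m]; print(len(q),np.percentile(q[:,2],[2,50,98]))
f=viewer.grab_frame("wrist");cv2.imwrite("pics/wrist12.png",f["pixels"])
P=cloud(f); hsv=cv2.cvtColor(f["pixels"],cv2.COLOR_BGR2HSV)
m=(hsv[...,0]>100)&(hsv[...,0]<130)&(hsv[...,1]>120)&(np.hypot(P[...,0]-.473,P[...,1]-.046)<.03)&(P[...,2]>.15); q=P[m]; print(len(q),np.percentile(q[:,2],[2,50,98]) if len(q) else 0)
E
```

```text
time: 22.0
tool_pos: [0.4731, 0.0457, 0.2863]
tool_rot: [0.296, -0.642, 0.296, 0.642]
contact_force: [0.0, -0.5, 1.0]
gripper_width: 0.548
time: 22.38
tool_pos: [0.4748, 0.0457, 0.3712]
tool_rot: [-0.298, 0.645, -0.295, -0.639]
contact_force: [-0.4, 0.2, 0.6]
gripper_width: 0.553
t 22.375 pos [0.4748 0.0457 0.3712] yawz 130.45 xaxis [ 9.5e-03 -6.0e-04 -1.0e+00] F [-0.42  0.24  0.65] M [0.005 0.001 0.046] w 0.553 j [-0.06  -0.356  1.75   0.     1.738 -2.337]
cyl n 232 axis at z 0.15 [0.4742 0.0473] tilt deg [-0.01  0.2 ] rms mm 1.04
73 [0.20717666 0.24524624 0.24830627]
1079 [0.21542288 0.24809629 0.24965029]
```

View pics/side12.png

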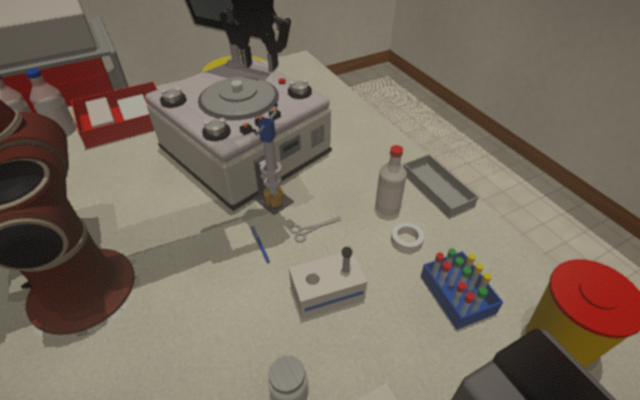

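View pics/wrist12.png

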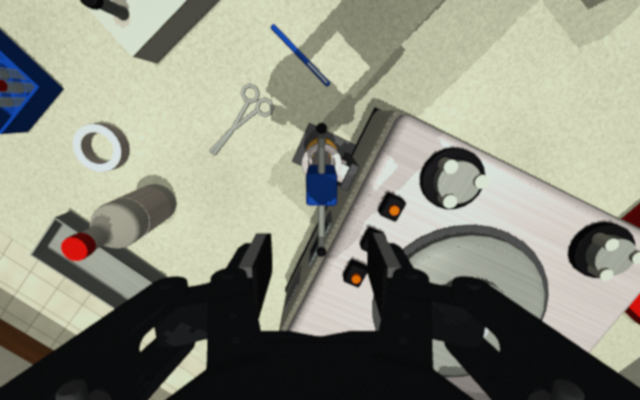

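The side view shows the pole upright at (268,150) with its foot in the brass collar at (273,198). The wrist view shows it standing free at (321,185). The grip top measures z = 0.249, which matches fully home, and the other things are where they were.

```bash
python3 -m inch '[{"fingers":0.1,"delta_pos":[0,0,0],"twist":[0,0,0]},{"fingers":0.1,"delta_pos":[0,0,0],"twist":[0,0,0]},{"fingers":0.1,"delta_pos":[0,0,0],"twist":[0,0,0]}]'; python3 -c "
from plant import manip; print(manip.job_done())"
```

```text
time: 22.85
tool_pos: [0.4731, 0.0457, 0.3641]
tool_rot: [0.296, -0.642, 0.296, 0.643]
contact_force: [0.5, -0.4, 0.4]
gripper_width: 0.554
the job is handed in; nothing more can be done
None
```

The bag pole is back on the plasma machine, fully home and let go of. I handed the job in at 22.9 s of the 58 s allowed.

**What I did:**
- I gripped the pole across its flats and lifted it straight out of the drying block.
- I lowered it through both guide rings with no measurable contact until the key rested on the foot ring at TCP height 0.2206 m.
- I turned it about 16° with light pressure, at most about 8 N in the readings, which I took at the end of each move. The key then dropped into the slot. I turned a further 3° to line it up and let it down to the stop, 15.4 mm lower than the key contact (15.5 mm expected).
- I took the push off, opened the gripper and backed away straight up.

**Last checks:**
- **Seated height:** the grip's top measures 0.249 m, which matches fully home.
- **Upright:** the tilt is about 0.2°.
- **Robot clear:** the gripper is touching nothing; the force reads about 0.
- **Other things:** in the final side view they stand where they were. I checked this by eye and did not measure it.

**What disagreed:**
- The pole shifted in its hole early on, leaning by about 1.8° before I touched it. I gripped it at the hole's centre to correct that.
- Camera estimates of the bracket axis differed by about 3 mm or more. I settled it with a close side view just above the upper ring, and the insertion then met no side force.

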